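# Open and refill the spice tub

### The job

Refill the spice tub for service: lever its snapped-on lid loose with the lid lifter, without touching the lid with the gripper until it has come loose, and lay the lid flat on the shelf beside the tub. Then tip the measuring cup over the open tub so that all the nutmegs go in, stand the cup upright on the shelf again, and put every piece of cassia bark lying on the shelf into the tub too. Leave the tub open and the lifter lying on the shelf, and do not disturb the stack of baskets.

Things in the scene. Friction and masses are not known exactly. Their poses are not given: they have to be found in the camera images.
- tub: Square open steel tub fixed to the shelf, 112 x 112 mm outside, 85 mm high, walls and floor 6 mm (inside 100 x 100 mm). Origin: centre of its underside; z up. The front wall is the -x side of its own frame and faces roughly to the robot's right (-y). A black catch housing, 14 x 8 mm, stands on each side (at x = -44, y = +-63 to 71 mm), its top 99 mm high.
- tub_mouth (a point): Centre of the tub's mouth, at rim height, 85 mm above the shelf.
- tub_notch (a point): Pry notch: the middle 44 mm of the tub's front wall is 10 mm lower than the rim, leaving a slot 44 mm wide and 10 mm high under the lid's front edge. This point is on the outer face of that wall, mid-slot, on the lowered edge, 75 mm above the shelf: the lifter's fulcrum. The slot runs 26 mm inward from the outer face up to the lid's plug.
- lid: Grey square lid, plate 112 x 112 x 4 mm, 130 g, with a black rib on top in the middle (12 mm thick along x, 50 mm long along y, top 26 mm above the plate's underside) and a plug under it 6 mm deep. Origin: centre of the plate's underside (85 mm high on the shut tub; 6 mm when lying on the shelf). Same axes as the tub at the start. It lifts away by the rib once levered loose.
- lid_front (a point): Middle of the lid plate's front edge, underside; 85 mm high while snapped on. Two spring catches 12 mm behind this edge, at the sides, hold it with about 10 to 16 N; the rear edge only rests on the rim. Past about 4 mm the catches let go, spring in under the plate and hold this edge about 10 mm up; under 2 mm it is still snapped on.
- lifter: Lid lifter, a loose hand tool 160 mm long, 120 g: black handle 100 x 14 x 20 mm (x -80 to +20 mm), then a flat steel blade 60 mm long, 20 mm wide, 4 mm thick (x +20 to +80 mm, z 8 to 12 mm). Origin: middle of its length, on its underside; x points to the blade's tip, z up as it lies.
- lifter_tip (a point): End of the lifter's blade, mid-thickness (x = 80, z = 10 mm in the lifter's frame).
- cup: Loose flared steel measuring cup, outside radius 31 mm at the foot and 46 mm at the rim, 55 mm high, 3 mm wall, about 160 g. A straight handle sticks out along its +x: 12 mm wide, from 43 to 93 mm from the cup's axis, 35 to 53 mm above its foot. Origin: centre of the foot; z up the axis. Holds the nutmegs, which start to roll out when it is tipped about 85 degrees and are all out by about 105.
- cup_rim (a point): Centre of the cup's mouth, 55 mm above its foot.
- nut0_center (a point): Centre of a round nutmeg, a ball 20 mm across, 12 g; at first in the cup. None if absent (3 to 5 are there).
- nut1_center (a point): Centre of a round nutmeg, a ball 20 mm across, 12 g; at first in the cup. None if absent (3 to 5 are there).
- nut2_center (a point): Centre of a round nutmeg, a ball 20 mm across, 12 g; at first in the cup. None if absent (3 to 5 are there).
- nut3_center (a point): Centre of a round nutmeg, a ball 20 mm across, 12 g; at first in the cup. None if absent (3 to 5 are there).
- nut4_center (a point): Centre of a round nutmeg, a ball 20 mm across, 12 g; at first in the cup. None if absent (3 to 5 are there).
- bark0: Piece of cassia bark lying on the shelf, 46 mm long (x), 18 mm wide (y), 11 mm thick. Origin: centre of its underside. None if absent (1 to 3 are there).
- bark1: Piece of cassia bark lying on the shelf, 46 mm long (x), 18 mm wide (y), 11 mm thick. Origin: centre of its underside. None if absent (1 to 3 are there).
- bark2: Piece of cassia bark lying on the shelf, 46 mm long (x), 18 mm wide (y), 11 mm thick. Origin: centre of its underside. None if absent (1 to 3 are there).
- basket0: Bystander: lower of two stacked bamboo baskets, 110 mm across, 45 mm high each. Origin: centre of its underside.
- basket1: Bystander: upper of two stacked bamboo baskets, 110 mm across, 45 mm high each. Origin: centre of its underside.

How it is judged:
By the outcome, as a careful person would: the job done as asked, in the order asked, and still so for the second after the job is handed in, with the robot touching nothing.
Of nut0, nut1, nut2, nut3, nut4 only 3 to 5 are there at a start; the rules pass over those that are not, and their reading is None.
Of bark0, bark1, bark2 only 1 to 3 are there at a start; the rules pass over those that are not, and their reading is None.
At some moment in a run one of bark0, bark1, bark2, lifter may be knocked a few centimetres aside while the robot is not near it.
It also fails if it takes over 210 s, if anything falls off the work surface, if the arm or the gripper's body presses on something with over 40 N, if the wrist force passes 120 N, or if a joint passes its speed limit or range.

### The arm

A 7-joint arm with a two-finger parallel gripper is mounted at the origin on the work surface. World frame = base frame: x ahead of the robot, y to its left, z up, the work surface at z = 0. Lengths are in m, angles in rad, forces in N, time in s.
With the tool pointing down it reaches from about 0.4 to 0.85 m from the base axis. Payload 10.4 kg.
Tool frame: the origin (TCP) lies at the very end of the fingers, on their centre line; the grasp point (between the pads) lies 19 mm behind it; z points along the fingers, y is the line along which they close (so a half turn about z gives the same grasp; the last joint's range is limited). The gripper opens to 87 mm and grips with 3 to 60 N. Pads are 19 mm wide; open, the fingers measure 117 mm over their backs; the gripper's body (75 mm by 190 mm) begins 51 mm behind the grasp point.
Start: joints at [1.254, 0.332, -0.065, 1.46, 0.022, 1.35, -0.088], TCP at [0.181, -0.598, 0.223] pointing down, gripper open.
Joint ranges: [-2.6, 2.6], [-0.5, 2.12], [-1.47, 1.34], [0.16, 2.42], [-1.27, 4.41], [0.06, 2.06], [-2.6, 2.6]. Speed limits (rad/s): [2.22, 2.22, 2.79, 2.79, 3.14, 3.14, 3.14].

### API

Orientations are given as a unit quaternion [x, y, z, w].
In Python, from bench import read_state, cams, workorder gives the robot as it stands.
- The arm moves only by the shell command python3 -m crank 'ROWS' [FORCE]. ROWS is text: rows parted by semicolons, each of 5 numbers parted by spaces: the shift along the tool's x, y, z scaled (see below), then the turn about the tool's z scaled (see below), then the opening, from -1 (shut) to 1 (fully open). In form: dx dy dz yaw jaw; .... A call has 1 to 10 rows; each row shifts and turns the commanded pose from where the row before left it, along the tool's axes as they then stand; what a row does not reach is not made up. The controller multiplies each number of a shift by 200 mm and each number of a turn by 90 degrees. A row lasts 1/10 s, in which the tool goes at most 50 mm and 8.59 degrees, less where a joint would pass 70% of its speed; a pose out of reach is approached as far as the arm can. A call with a number of a shift or a turn outside -1 to 1 is refused whole. A call with a gripper value outside its range is refused whole. The fingers move at their own pace and stop on an object; FORCE is the grip in N (left out, the last holds). Time passes only in rows, so rows that do not move let the fingers close. It gives the time, the measured TCP pose, the force, the opening and the grip force at its end, in the units of the state.
- read_state(): the state, without advancing time (a new reading comes with each control period).
- cams.camera(name): name is "scene" or "top" or "wrist"; returns a dict with "img" (480x640x3 uint8, blue, green, red), "K" (3x3 intrinsics, pixels), "xyz" and "attitude" of the camera in the world; the wrist camera has in their place "mount" (4x4, takes a point from camera to tool coordinates, whose origin is the TCP and whose axes are the flange's). Camera axes: x right, y down, z forward; pixel columns grow to the right and rows downward; lengths in m; the calibration is good to about 2 mm. A picture is of the moment at which its call begins: read the wrist's pose just before it. There is no depth.
- workorder.close_job(): hands the job in; it is judged then, once.
The state is a dict: "time": time; "joint_positions": joint angles; "joint_vel": joint speeds; "joint_torque": joint torques, N m; "ee_pos": TCP position; "eef_rot": TCP orientation; "ft_force": force on the tool from outside, world axes, zero at the start; "torque": the same for the moment, N m; "width": finger opening in m; "grip_force": force on a finger pad.
Only numpy, scipy, OpenCV 4.12 (cv2) and the standard library are available. Lean on these libraries where they do the work, as an engineer would, in place of code of your own. Each camera call takes 0.05 s, during which the arm holds its last target. There are 200 camera calls.

## Working session

There is one attempt and no reset: what is moved stays moved. The work goes in short steps, Python scripts to look and compute and a shell command to move; the robot and the scene stay as the last step left them, time stands still between calls to the robot, and variables do not carry over. Pictures are saved under pics/ and viewed, at most 14 in all, crops included, and the job is handed in when it is done.

```bash
ls; mkdir -p pics; python3 - <<'E'
from bench import read_state, cams, workorder
import cv2,numpy as np
s=read_state()
for k,v in s.items(): print(k,np.round(v,4))
for n in ("scene","top","wrist"):
    c=cams.camera(n); cv2.imwrite(f"pics/{n}0.png",c["img"])
    print(n,{k:np.round(v,4).tolist() for k,v in c.items() if k!="img"})
E
```

```text
pics
time 0.0
joint_positions [ 1.2544  0.3329 -0.0647  1.4609  0.0216  1.3499 -0.0885]
joint_vel [ 0.0012 -0.0009 -0.0005  0.001   0.0004  0.0002 -0.0002]
joint_torque [-3.00000e-04 -6.23253e+01  2.42000e-02 -3.89901e+01 -6.13000e-02
  3.97000e-02  1.00000e-04]
ee_pos [ 0.1809 -0.5979  0.2218]
eef_rot [ 9.892e-01  1.464e-01 -1.000e-04 -7.000e-04]
ft_force [-0.3943  0.1603 -0.512 ]
torque [0.0266 0.0018 0.0154]
grip_force 0.0
width 0.0872
scene {'K': [[496.9498, 0.0, 313.8068], [0.0, 496.9498, 239.7502], [0.0, 0.0, 1.0]], 'xyz': [1.2792, -0.0519, 0.7845], 'attitude': [0.678, 0.6204, -0.2744, -0.2831]}
top {'K': [[516.1071, 0.0, 325.8833], [0.0, 516.1071, 245.7652], [0.0, 0.0, 1.0]], 'xyz': [0.3798, -0.0115, 0.9512], 'attitude': [-0.7011, 0.706, -0.0715, 0.0698]}
wrist {'K': [[405.6018, 0.0, 316.2187], [0.0, 405.6018, 236.9604], [0.0, 0.0, 1.0]], 'mount': [[0.0003, -0.9543, -0.2989, 0.0824], [1.0, 0.0004, -0.0001, 0.0006], [0.0003, -0.2989, 0.9543, -0.1616], [0.0, 0.0, 0.0, 1.0]]}
```

View pics/top0.png

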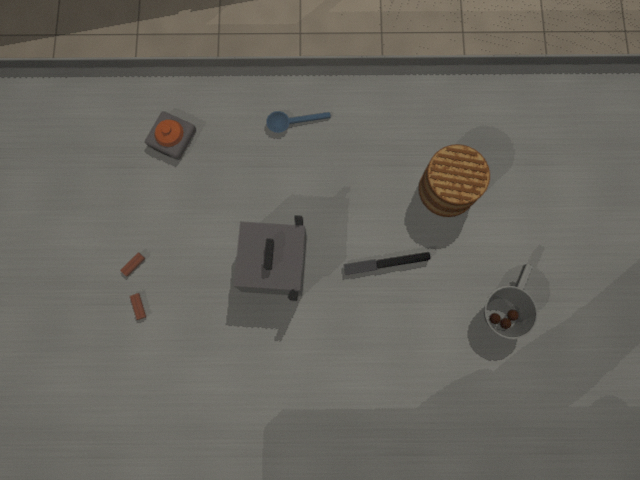

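View pics/scene0.png

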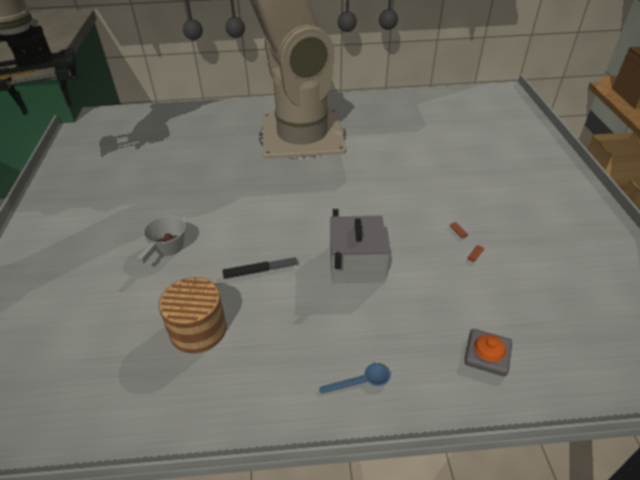

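The top view shows the tub at (270,257) with its rib and its catches on the right. The lifter lies at (345–430, 262) with its tip towards the tub. The cup is at (511,312) with 3 nutmegs in it and its handle up at (523,267). There are two barks at (133,265) and (138,306), and the baskets are at (455,180). The scene view agrees.

```bash
cat > h.py <<'E'
import numpy as np, cv2
from scipy.spatial.transform import Rotation as R
from bench import read_state, cams, workorder
def shot(n,save=None):
    s=read_state(); c=cams.camera(n)
    if n=="wrist":
        M=np.eye(4); M[:3,:3]=R.from_quat(s["eef_rot"]).as_matrix(); M[:3,3]=s["ee_pos"]
        T=M@np.array(c["mount"]); c["o"]=T[:3,3]; c["A"]=T[:3,:3]
    else: c["o"]=np.array(c["xyz"]); c["A"]=R.from_quat(c["attitude"]).as_matrix()
    c["K"]=np.array(c["K"])
    if save: cv2.imwrite(f"pics/{save}.png",c["img"])
    return c
def ray(c,uv):
    d=c["A"]@np.linalg.solve(c["K"],[uv[0],uv[1],1.]); return d/np.linalg.norm(d)
def plane(c,uv,z):
    d=ray(c,uv); return c["o"]+d*(z-c["o"][2])/d[2]
def tri(pairs):
    A=np.zeros((3,3));b=np.zeros(3)
    for c,uv in pairs:
        d=ray(c,uv);P=np.eye(3)-np.outer(d,d);A+=P;b+=P@c["o"]
    p=np.linalg.solve(A,b)
    return p, max(np.linalg.norm((np.eye(3)-np.outer(ray(c,uv),ray(c,uv)))@(p-c["o"])) for c,uv in pairs)
def proj(c,p):
    q=c["K"]@(c["A"].T@(np.asarray(p)-c["o"])); return q[:2]/q[2]
def blobs(mask,amin=40):
    out=[]
    for k in cv2.findContours(mask.astype(np.uint8),cv2.RETR_EXTERNAL,cv2.CHAIN_APPROX_NONE)[0]:
        a=cv2.contourArea(k)
        if a>=amin: out.append((a,cv2.minAreaRect(k)))
    return sorted(out,key=lambda t:-t[0])
def dark(c,t=45): return c["img"].max(2)<t
def red(c):
    i=c["img"].astype(int); return (i[...,2]-i[...,0]>40)
def ends(r):  # end midpoints of long axis
    b=cv2.boxPoints(r); e=[(b[i]+b[(i+1)%4])/2 for i in range(4)]
    L=[np.linalg.norm(b[i]-b[(i+1)%4]) for i in range(4)]
    i=int(np.argmin(L[:2])); return e[i],e[i+2]
def togo(p,yawx=None):
    "shift in tool axes (units of 200 mm) from measured TCP to p; yaw (units of 90deg) to bring tool x along yawx (world rad)"
    s=read_state(); Rm=R.from_quat(s["eef_rot"]).as_matrix()
    print("tcp",np.round(s["ee_pos"],4),"togo/0.2",np.round(Rm.T@(np.array(p)-s["ee_pos"])/0.2,3))
    if yawx is not None:
        cur=np.arctan2(Rm[1,0],Rm[0,0])
        for o in (0,np.pi):
            d=(yawx+o-cur+np.pi)%(2*np.pi)-np.pi
            print("yaw units (tool z down: minus)",round(-d/(np.pi/2),3))
E
python3 - <<'E'
from h import *
t=shot("top");s=shot("scene")
np.set_printoptions(precision=4,suppress=True)
def T(n,a,b): print(n,*tri([(t,a),(s,b)]))
T("lift tip",(345,269),(298,261)); T("lift end",(430,256),(224,273))
T("rib",(269,254),(358,230)); T("cup handle end",(523,267),(146,260)); T("cup rim",(511,312),(165,232))
T("bark a",(133,265),(476,254));T("bark b",(138,306),(459,230)); T("basket top",(457,175),(190,298))
T("saucer",(171,135),(489,350));T("spoon bowl",(278,122),(377,373))
for n,c in(("top",t),("scene",s)):
    print(n,"dark",[(a,np.round(r[0]).tolist(),np.round(r[1]).tolist()) for a,r in blobs(dark(c))][:10])
    print("red",[(a,np.round(r[0]).tolist(),np.round(r[1]).tolist(),round(r[2])) for a,r in blobs(red(c),30)][:10])
m=read_state();Rm=R.from_quat(m["eef_rot"]).as_matrix();print(Rm)
E
```

```text
lift tip [ 0.5272 -0.046   0.008 ] 0.003481089634932581
lift end [ 0.5497 -0.2039  0.0113] 0.0030347152357841664
rib [0.5394 0.0824 0.0983] 0.0009005709787961528
cup handle end [ 0.5232 -0.3638  0.0404] 0.0022820294753374505
cup rim [ 0.4433 -0.3344  0.0445] 0.002534197348325228
bark a [0.5387 0.3471 0.001 ] 0.0017396582627096785
bark b [0.462  0.3313 0.0043] 0.0015180640072190827
basket top [ 0.6797 -0.2448  0.0891] 0.00020818869967513065
saucer [0.7913 0.2864 0.0141] 0.0024035607450051477
spoon bowl [0.8176 0.0787 0.0118] 0.0014221417789800179
top dark [(345.0, [403.0, 260.0], [8.0, 53.0]), (175.5, [269.0, 254.0], [7.0, 29.0]), (55.0, [293.0, 295.0], [8.0, 9.0])]
red [(2829.0, [458.0, 174.0], [62.0, 59.0], 45), (565.5, [168.0, 132.0], [27.0, 27.0], 90), (178.0, [137.0, 306.0], [24.0, 9.0], 73), (153.0, [132.0, 264.0], [7.0, 24.0], 45)]
scene dark [(5037.0, [54.0, 71.0], [102.0, 106.0]), (441.0, [624.0, 464.0], [30.0, 29.0]), (293.0, [17.0, 88.0], [38.0, 40.0]), (263.5, [246.0, 270.0], [7.0, 45.0]), (217.5, [596.0, 126.0], [26.0, 13.0]), (105.0, [20.0, 22.0], [7.0, 24.0]), (77.0, [358.0, 230.0], [21.0, 5.0]), (53.5, [338.0, 260.0], [14.0, 4.0])]
red [(3418.5, [190.0, 315.0], [75.0, 61.0], 84), (1881.5, [614.0, 164.0], [50.0, 64.0], 0), (822.0, [622.0, 99.0], [67.0, 23.0], 44), (660.5, [490.0, 348.0], [32.0, 27.0], 45), (106.0, [476.0, 253.0], [7.0, 17.0], 37), (98.5, [458.0, 229.0], [19.0, 6.0], 45), (53.5, [636.0, 199.0], [6.0, 16.0], 0), (43.0, [16.0, 74.0], [3.0, 33.0], 80)]
[[ 0.9572  0.2896 -0.0002]
 [ 0.2896 -0.9572  0.0006]
 [ 0.     -0.0006 -1.    ]]
```

View pics/wrist0.png

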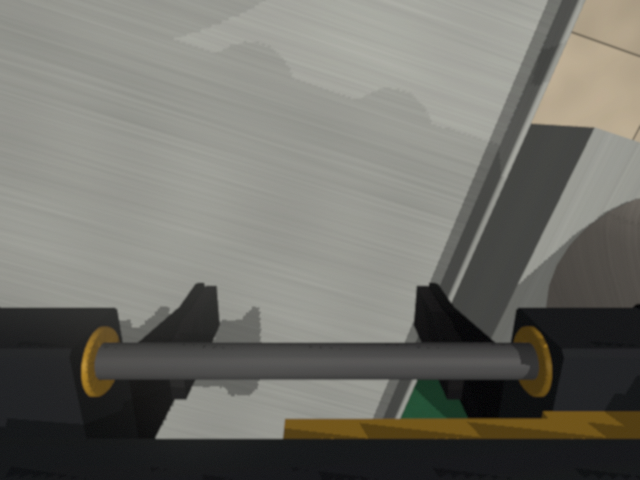

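The wrist view shows only shelf, because the tool is far off to the right. I'm moving above the lifter with the tool's x axis along its axis, towards the tub.

```bash
python3 -m crank '0.2 -0.136 0 0 1;0.2 -0.136 0 0 1;0.2 -0.136 0 0 1;0.2 -0.136 0 0 1;0.2 -0.136 0 0 1;0.2 -0.136 0 0 1;0.2 -0.136 0 0 1;0.2 -0.136 0 0 1;0.2 -0.136 0 0 1;0.2 -0.136 0 0 1' ; python3 -m crank '0.2 -0.136 0 0 1;0 0 0 -0.09 1;0 0 0 -0.09 1;0 0 0 -0.09 1;0 0 0 -0.09 1;0 0 0 -0.09 1;0 0 0 -0.09 1;0 0 0 -0.09 1;0 0 0 -0.09 1;0 0 0 -0.09 1'; python3 -m crank '0 0 0 -0.09 1;0 0 0 0 1;0 0 0 0 1'
python3 - <<'E'
from h import *
c=shot("wrist","wrist1")
print(blobs(dark(c))[:6])
s=read_state(); print(s["ee_pos"],s["joint_positions"],s["ft_force"])
E
```

```text
time: 1.25
ee_pos: [0.486, -0.2204, 0.2228]
eef_rot: [0.989, 0.146, 0.0, 0.0]
ft_force: [0.9, -0.6, -0.2]
width: 0.0871
grip_force: 0.0
time: 2.25
ee_pos: [0.5155, -0.1845, 0.2225]
eef_rot: [0.707, 0.708, -0.0, 0.0]
ft_force: [0.3, 0.4, 0.6]
width: 0.0871
grip_force: 0.0
time: 2.55
ee_pos: [0.5154, -0.1845, 0.2225]
eef_rot: [0.659, 0.752, -0.0, -0.0]
ft_force: [-0.3, 0.6, -0.1]
width: 0.0871
grip_force: 0.0
[(41386.5, ((319.5, 394.0), (170.0, 639.0), 90.0)), (12812.0, ((540.1656494140625, 362.638427734375), (108.64944458007812, 201.46054077148438), 88.05851745605469)), (2762.5, ((472.0, 314.0), (62.0, 114.0), 90.0)), (2127.5, ((179.5, 319.0), (48.0, 77.0), 90.0))]
[ 0.51548106 -0.18447221  0.22253787] [ 0.77658707  0.210929   -0.58857311  1.6430677   0.12023626  1.32396482
  0.30143259] [-0.29506975  0.53276934  0.00692477]
```

View pics/wrist1.png

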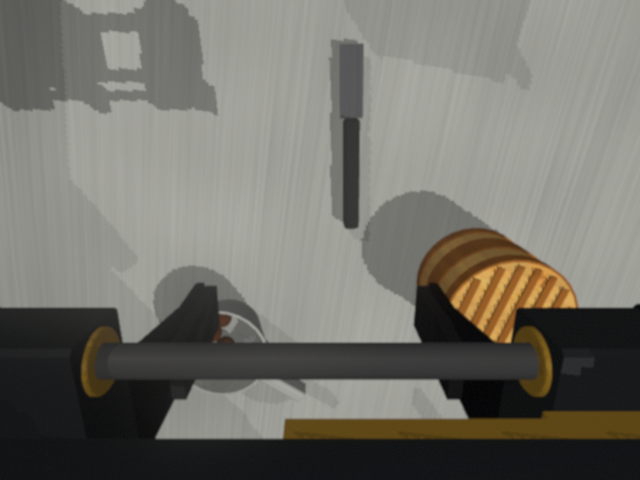

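The lifter runs straight up the wrist view: tip at (351,43), handle/blade joint at (351,118), handle end at (351,228). The baskets stand at (500,280) and the cup at (240,345). Next I work out the lifter and tub poses.

```bash
python3 - <<'E'
from h import *
np.set_printoptions(precision=4,suppress=True)
c=shot("wrist")
g=c["img"].max(2); m=(g<110); m[250:]=0; m[:,:300]=0
for t in (50,110):
    mm=(g<t); mm[240:]=0; mm[:,:325]=0; mm[:,372:]=0
    ys,xs=np.where(mm[:,343:360]); print(t,ys.min(),ys.max())
for n,uv,z in(("tip",(351,43),.010),("joint",(351,118),.02),("end",(351,228),.02),("tipL",(340,43),.012),("tipR",(362,43),.012)): print(n,plane(c,uv,z))
a=plane(c,(351.5,43),.010);b=plane(c,(351,228),.02);d=a-b;print("angle",np.degrees(np.arctan2(d[1],d[0])),np.linalg.norm(d[:2]))
t=shot("top"); 
# handle by top view too
r=[r for A,r in blobs(dark(t,55)) if abs(r[0][0]-403)<6][0]
e=ends(r); print("top ends",[plane(t,x,.02) for x in e])
# rib, catches from top view at known heights
for A,r in blobs(dark(t,60),25):
    if 230<r[0][0]<310: print(A,r, plane(t,r[0],.111),plane(t,r[0],.099), [plane(t,x,.111)[:2] for x in ends(r)])
E
python3 - <<'E'
import cv2
i=cv2.imread("pics/top0.png")[205:310,225:315]; cv2.imwrite("pics/tubcrop.png",cv2.resize(i,None,fx=6,fy=5.7,interpolation=cv2.INTER_CUBIC))
E
```

```text
50 130 132
110 43 228
tip [ 0.5265 -0.0462  0.01  ]
joint [ 0.5352 -0.1059  0.02  ]
end [ 0.5508 -0.2033  0.02  ]
tipL [ 0.5173 -0.0477  0.012 ]
tipR [ 0.5355 -0.0453  0.012 ]
angle 98.63935101892122 0.15897506882311502
top ends [array([ 0.5487, -0.2039,  0.02  ]), array([ 0.5335, -0.1053,  0.02  ])]
216.5 ((268.2786865234375, 253.9344482421875), (8.510359764099121, 30.42000961303711), 5.19442892074585) [0.537  0.0814 0.111 ] [0.5393 0.0827 0.099 ] [array([0.5627, 0.0794]), array([0.5117, 0.0832])]
73.0 ((292.5588684082031, 294.7646789550781), (9.216353416442871, 9.943960189819336), 14.03624439239502) [0.4691 0.0408 0.111 ] [0.4704 0.0415 0.099 ] [array([0.477 , 0.0389]), array([0.4613, 0.0427])]
49.5 ((298.5, 220.0), (8.0, 7.0), 90.0) [0.5946 0.0315 0.111 ] [0.5977 0.0321 0.099 ] [array([0.6016, 0.0316]), array([0.5877, 0.0315])]
```

View pics/tubcrop.png

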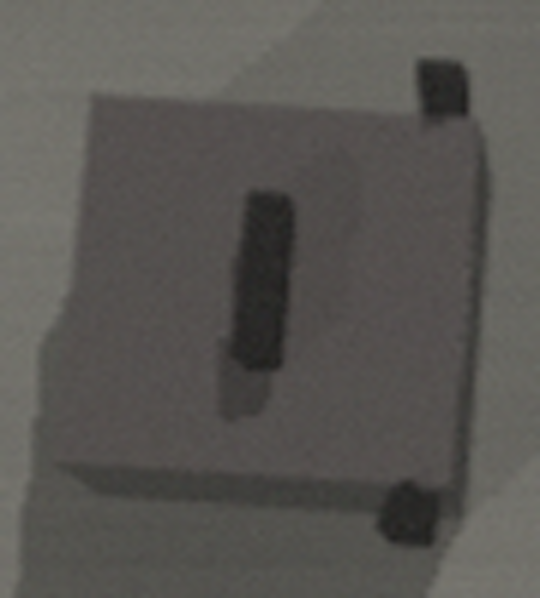

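The crop shows the lid's corners, at crop pixels (92,95), (478,118), (62,465) and (455,485), with the rib in the middle and the catches at right.

```bash
python3 - <<'E'
from h import *
np.set_printoptions(precision=4,suppress=True)
t=shot("top")
P=[plane(t,(225+x/6,205+y/5.7),.089)[:2] for x,y in((92,95),(478,118),(455,485),(62,465))]
print(P,np.mean(P,0)); 
for i,j in((0,1),(3,2),(0,3),(1,2)):
    d=P[j]-P[i];print(np.degrees(np.arctan2(d[1],d[0])),np.linalg.norm(d))
togo((.5392,-.1347,.10),np.radians(98.5)); togo((.5392,-.1347,.003))
E
```

```text
[array([0.598 , 0.1327]), array([0.5901, 0.022 ]), array([0.4792, 0.0283]), array([0.4858, 0.1382])] [0.5383 0.0803]
-94.07302271223188 0.11095498755141806
-93.46990945766277 0.11005943922723724
177.19877447029424 0.11224738318559248
176.7470426274941 0.11107260989700375
tcp [ 0.5155 -0.1844  0.2226] togo/0.2 [0.231 0.151 0.613]
yaw units (tool z down: minus) -0.009
yaw units (tool z down: minus) 1.991
tcp [ 0.5155 -0.1844  0.2226] togo/0.2 [0.231 0.151 1.098]
```

```bash
python3 -m crank '0.116 0.076 0.15 0 1;0.115 0.075 0.15 -0.009 1;0 0 0.2 0 1;0 0 0.2 0 1;0 0 0.2 0 1;0 0 0.1 0 1;0 0 0 0 1;0 0 0 0 1'
python3 - <<'E'
from h import *
s=read_state();print(s["ft_force"]);togo((.5392,-.1347,.003),np.radians(98.5))
E
```

```text
time: 3.55
ee_pos: [0.5396, -0.1345, 0.0233]
eef_rot: [0.652, 0.758, 0.0, 0.0]
ft_force: [0.8, 0.3, 1.0]
width: 0.087
grip_force: 0.0
[0.78800019 0.25291025 0.95604458]
tcp [ 0.5396 -0.1345  0.0233] togo/0.2 [-0.001 -0.002  0.101]
yaw units (tool z down: minus) 0.001
yaw units (tool z down: minus) -1.999
```

```bash
python3 -m crank '0 0 0.05 0 1;0 0 0.05 0 1;0 0 0 0 1;0 0 0 0 -0.68;0 0 0 0 -1;0 0 0 0 -1;0 0 0 0 -1;0 0 0 0 -1;0 0 0 0 -1;0 0 0 0 -1' 30;  python3 -m crank '0 0 -0.1 0 -1;0 0 -0.1 0 -1;0 0 -0.1 0 -1;0 0 -0.1 0 -1;0 0 0 0 -1;0 0 0 0 -1'
python3 - <<'E'
from h import *
c=shot("wrist","grasp1")
s=read_state();print(s["ft_force"])
E
```

```text
time: 4.55
ee_pos: [0.5391, -0.1346, 0.0026]
eef_rot: [0.652, 0.758, -0.0, 0.0]
ft_force: [0.3, -0.0, 1.2]
width: 0.0388
grip_force: 0.0
time: 5.15
ee_pos: [0.5392, -0.1347, 0.0825]
eef_rot: [0.652, 0.758, -0.0, 0.0]
ft_force: [-0.1, -0.0, -0.8]
width: 0.0009
grip_force: 0.0
[ 0.48423007 -0.20851333 -0.6875255 ]
```

View pics/grasp1.png

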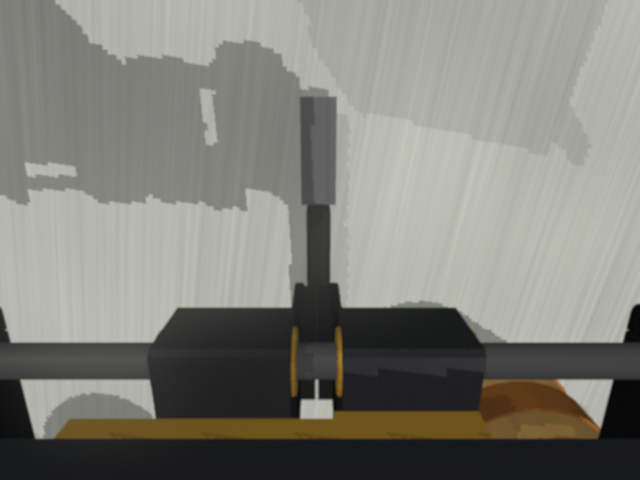

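The fingers close slower than I allowed, so they shut on nothing. The lifter still lies straight ahead, with its tip at (318,97) and the joint at (318,205). Reopening and regrasping.

```bash
python3 - <<'E'
from h import *
c=shot("wrist")
for u,z in(((318,97),.010),((318,205),.02)): print(plane(c,u,z))
E
python3 -m crank '0 0 0 0 0;0 0 0 0 0;0 0 0 0 0;0 0 0 0 0;0 0 0 0 0;0 0 0 0 0;0 0 0 0 0'; python3 -m crank '0 0 0.1 0 0;0 0 0.1 0 0;0 0 0.1 0 0;0 0 0.1 0 0;0 0 0 0 -1;0 0 0 0 -1;0 0 0 0 -1;0 0 0 0 -1;0 0 0 0 -1;0 0 0 0 -1' 30; python3 -m crank '0 0 0 0 -1;0 0 0 0 -1'
```

```text
[ 0.52626307 -0.04680581  0.01      ]
[ 0.53500836 -0.10397397  0.02      ]
time: 5.95
ee_pos: [0.5392, -0.1346, 0.0826]
eef_rot: [0.652, 0.758, -0.0, 0.0]
ft_force: [0.4, -0.4, 0.9]
width: 0.0419
grip_force: 0.0
time: 6.95
ee_pos: [0.5392, -0.1346, 0.0028]
eef_rot: [0.652, 0.758, -0.0, 0.0]
ft_force: [0.8, 0.9, 2.1]
width: 0.014
grip_force: 30.0
time: 7.15
ee_pos: [0.5393, -0.1346, 0.0028]
eef_rot: [0.652, 0.758, -0.0, 0.0]
ft_force: [-1.2, -0.1, 4.5]
width: 0.0138
grip_force: 30.0
```

Gripped (14 mm, 30 N). Lifting to slot height and turning to the tub's axis.

```bash
python3 -m crank '0 0 -0.1 0 -1;0 0 -0.1 0 -1;0 0 -0.1 0.069 -1;0 0 -0.05 0.069 -1;0 0 0 0 -1;0 0 0 0 -1'
python3 - <<'E'
from h import *
np.set_printoptions(precision=4,suppress=True)
s=read_state();print(s["ft_force"])
togo((.5268,-.0841,.0728),np.radians(86.1)); togo((.5296,-.0422,.0728))
c=shot("wrist"); sc=shot("scene","ins0")
E
```

```text
time: 7.75
ee_pos: [0.5388, -0.1346, 0.072]
eef_rot: [0.729, 0.685, -0.0, -0.0]
ft_force: [0.1, -0.1, -1.7]
width: 0.0136
grip_force: 30.0
[ 0.0977 -0.1381 -1.6546]
tcp [ 0.5388 -0.1346  0.072 ] togo/0.2 [ 0.248 -0.076 -0.004]
yaw units (tool z down: minus) 0.003
yaw units (tool z down: minus) -1.997
tcp [ 0.5388 -0.1346  0.072 ] togo/0.2 [ 0.458 -0.075 -0.004]
```

```bash
python3 -m crank '0.124 -0.038 -0.002 0.003 -1;0.124 -0.038 -0.002 0 -1;0 0 0 0 -1;0 0 0 0 -1'
python3 - <<'E'
from h import *
c=shot("wrist"); sc=shot("scene")
a=cv2.resize(c["img"][0:320,160:480],(400,400)); b=cv2.resize(sc["img"][190:300,250:410],None,fx=2.5,fy=3.64); 
cv2.imwrite("pics/ins1.png",np.hstack([a,b[:400]]))
E
```

```text
time: 8.25
ee_pos: [0.527, -0.0838, 0.0727]
eef_rot: [0.731, 0.683, -0.0, -0.0]
ft_force: [-0.1, -0.7, -1.2]
width: 0.0135
grip_force: 30.0
```

View pics/ins1.png

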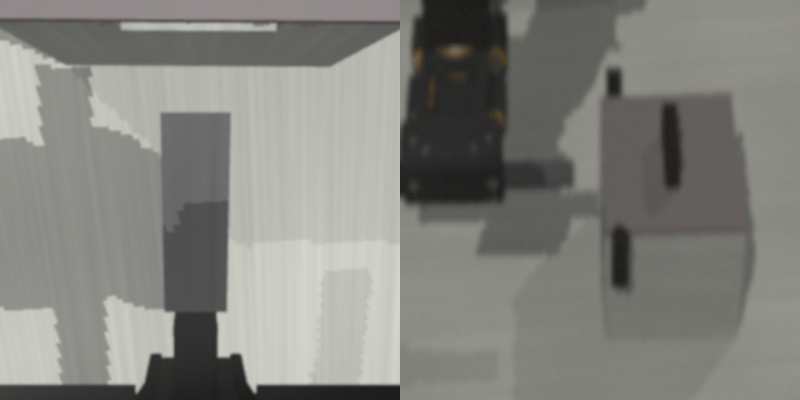

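Left half (wrist): the blade is centred at column 196, and the lit lowered notch edge spans 120–277 (centre 198), so it is aligned. The right half (scene) shows the blade level with the lid edge. Inserting slowly.

```bash
python3 - <<'E'
from h import *
c=shot("wrist"); print("edge",plane(c,(318,25),.075),"tip",plane(c,(317,90),.082))
E
python3 -m crank '0.05 0 0 0 -1;0.05 0 0 0 -1;0 0 0 0 -1'; python3 -m crank '0.05 0 0 0 -1;0.03 0 0 0 -1;0 0 0 0 -1;0 0 0 0 -1'
```

```text
edge [0.53575025 0.02528134 0.075     ] tip [0.53385304 0.00340271 0.082     ]
time: 8.7
ee_pos: [0.529, -0.0618, 0.0734]
eef_rot: [0.731, 0.683, 0.0, -0.0]
ft_force: [-0.7, 0.4, -1.3]
width: 0.0141
grip_force: 30.0
time: 9.1
ee_pos: [0.5299, -0.0481, 0.0733]
eef_rot: [0.731, 0.682, -0.0, 0.0]
ft_force: [0.9, -0.4, -1.1]
width: 0.0136
grip_force: 30.0
```

```bash
python3 -m crank '0.03 0 0 0 -1;0.025 0 0 0 -1;0 0 0 0 -1'; python3 -m crank '0 0 0.01 0 -1;0 0 0.01 0 -1;0 0 0 0 -1;0 0 0 0 -1' 12
```

```text
time: 9.4
ee_pos: [0.5307, -0.0361, 0.0734]
eef_rot: [0.731, 0.682, 0.0, -0.0]
ft_force: [-0.0, -0.8, -0.8]
width: 0.0139
grip_force: 30.0
time: 9.8
ee_pos: [0.5306, -0.0373, 0.0693]
eef_rot: [0.732, 0.682, -0.0, -0.0]
ft_force: [-0.2, -0.3, -1.1]
width: 0.0138
grip_force: 12.0
```

```bash
python3 -m crank '0 0 0.015 0 -1;0 0 0.015 0 -1;0 0 0 0 -1;0 0 0 0 -1'; python3 -m crank '0.002 0 0.015 0 -1;0.002 0 0.015 0 -1;0 0 0 0 -1;0 0 0 0 -1'; python3 -c "
from h import *
c=shot('wrist','lev1')"
```

```text
time: 10.2
ee_pos: [0.5306, -0.0371, 0.0632]
eef_rot: [0.732, 0.682, -0.0, -0.0]
ft_force: [0.3, 0.5, -1.4]
width: 0.014
grip_force: 12.0
time: 10.6
ee_pos: [0.5306, -0.0362, 0.0571]
eef_rot: [0.732, 0.682, -0.0, -0.0]
ft_force: [-0.2, 0.5, -1.1]
width: 0.0141
grip_force: 12.0
```

View pics/lev1.png

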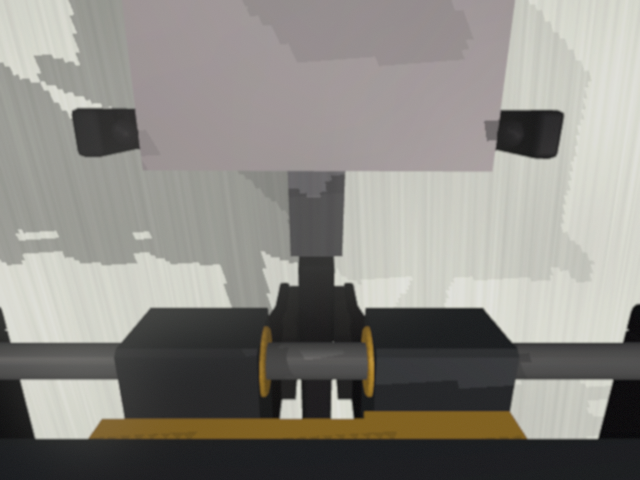

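The blade is in the slot under the front edge (row 170), centred, and the lifter pivots freely in the pads. Pressing the handle further down.

```bash
python3 -m crank '0.005 0 0.015 0 -1;0.005 0 0.015 0 -1;0 0 0 0 -1;0 0 0 0 -1'; python3 -m crank '0.007 0 0.015 0 -1;0.007 0 0.015 0 -1;0 0 0 0 -1;0 0 0 0 -1'; python3 -c "
from h import *
c=shot('scene')
cv2.imwrite('pics/lev2.png',cv2.resize(c['img'][190:310,250:410],None,fx=4,fy=4))"
```

```text
time: 11.05
ee_pos: [0.5308, -0.0345, 0.0512]
eef_rot: [0.732, 0.682, -0.0, -0.0]
ft_force: [1.4, -1.6, -1.9]
width: 0.0137
grip_force: 12.0
time: 11.45
ee_pos: [0.5309, -0.0321, 0.045]
eef_rot: [0.732, 0.682, -0.0, 0.0]
ft_force: [0.8, -5.3, -1.2]
width: 0.0139
grip_force: 12.0
```

View pics/lev2.png

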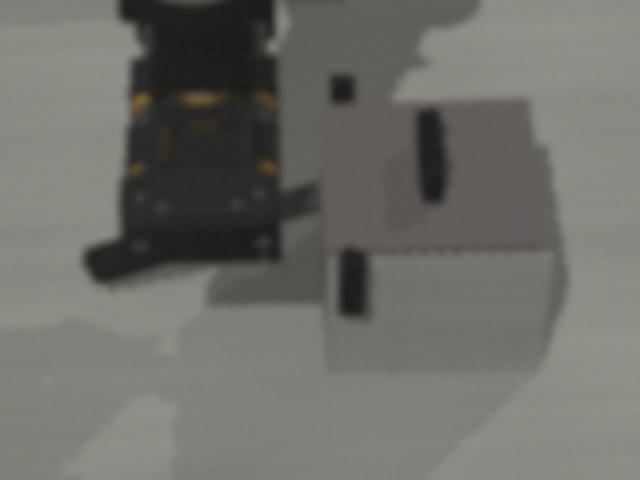

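```bash
python3 - <<'E'
from h import *
np.set_printoptions(precision=4,suppress=True)
s=read_state(); c=shot("scene")
ax=np.array([np.cos(np.radians(86)),np.sin(np.radians(86)),0]); n=np.cross(ax,[0,0,1]); 
for nm,(x,y) in(("end top",(92,250)),("end bot",(100,282)),("blade at lid top",(318,182)),("blade at finger mid",(283,205))):
    d=ray(c,(250+x/4,190+y/4)); p0=s["ee_pos"]; t=n@(p0-c["o"])/(n@d); p=c["o"]+t*d; print(nm,p,"along",(p-p0)@ax)
E
```

```text
end top [ 0.5266 -0.0944  0.0385] along -0.06245497569794194
end bot [ 0.5268 -0.092   0.014 ] along -0.06002779528255704
blade at lid top [0.535  0.0254 0.0844] along 0.05763223113963297
blade at finger mid [0.5337 0.0072 0.0685] along 0.03942161050334895
```

```bash
python3 -m crank '-0.003 0 0.01 0 -1;-0.002 0 0.01 0 -1;0 0 0 0 -1;0 0 0 0 -1';  python3 -c "
from h import *
c=shot('wrist','lev3')"
```

```text
time: 11.95
ee_pos: [0.5312, -0.0314, 0.0414]
eef_rot: [0.731, 0.682, 0.001, -0.0]
ft_force: [0.5, 2.4, 2.8]
width: 0.0138
grip_force: 12.0
```

View pics/lev3.png

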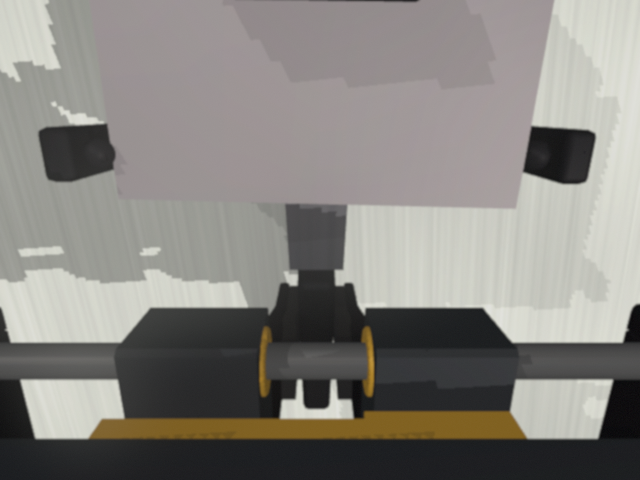

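The lid's front edge now spans columns 118–517, which puts it about 3 mm raised. Pressing a little further.

```bash
python3 -m crank '0 0 0.01 0 -1;0 0 0 0 -1;0 0 0 0 -1' 20;python3 -m crank '0 0 0.01 0 -1;0 0 0 0 -1;0 0 0 0 -1';  python3 -c "
from h import *
c=shot('wrist')
s=c['img'].astype(int)
# lid reddish-grey mask: r-g
m=((s[...,2]-s[...,1])>2)&(s.max(2)>90); m[230:]=0
cv2.imwrite('pics/mask.png',m.astype(np.uint8)*255)
for r in (120,150,170,185,190,195,200,205,210,215):
    x=np.where(m[r])[0]; print(r,len(x),x.min() if len(x) else 0,x.max() if len(x) else 0)
"
```

```text
time: 12.3
ee_pos: [0.5312, -0.0324, 0.0394]
eef_rot: [0.732, 0.682, 0.0, 0.0]
ft_force: [0.8, 1.7, 3.5]
width: 0.0141
grip_force: 20.0
time: 12.6
ee_pos: [0.5312, -0.0325, 0.0375]
eef_rot: [0.732, 0.682, 0.0, 0.0]
ft_force: [0.5, 3.1, 4.7]
width: 0.0139
grip_force: 20.0
120 440 99 538
150 428 107 534
170 425 106 530
185 420 108 527
190 420 108 527
195 418 109 526
200 367 147 525
205 130 294 524
210 7 299 334
215 0 0 0
```

```bash
cat >> h.py <<'E'
def lidw():
    c=shot('wrist'); s=c['img'].astype(int); m=((s[...,2]-s[...,1])>2)&(s.max(2)>90); m[240:]=0
    ml=np.where(m[:,130:280].any(1))[0].max(); 
    for r in range(160,225,5):
        x=np.where(m[r])[0]
        if len(x)>300: w=(r,x.min(),x.max(),x.max()-x.min())
    st=read_state(); o=c["o"]; dep=405.6*.112/w[3]; dx=.025-o[1]
    print("last wide row",w,"plate top z",round(o[2]-(dep+dx*.299)/.954,4))
E
python3 -m crank '0 0 0.01 0 -1;0 0 0 0 -1;0 0 0 0 -1' 20; python3 -c "
from h import *
lidw()"; python3 -m crank '0 0 0.01 0 -1;0 0 0 0 -1;0 0 0 0 -1';  python3 -c "
from h import *
lidw()"
```

```text
time: 12.95
ee_pos: [0.5312, -0.0324, 0.0355]
eef_rot: [0.732, 0.682, 0.0, 0.0]
ft_force: [0.9, 3.7, 5.2]
width: 0.0137
grip_force: 20.0
last wide row (200, np.int64(106), np.int64(529), np.int64(423)) plate top z 0.0921
time: 13.3
ee_pos: [0.5315, -0.0327, 0.0346]
eef_rot: [0.732, 0.682, -0.0, 0.001]
ft_force: [-5.7, 2.6, 17.8]
width: 0.0139
grip_force: 20.0
last wide row (200, np.int64(103), np.int64(531), np.int64(428)) plate top z 0.0924
```

```bash
python3 -m crank '0.01 0 -0.01 0 -1;0.01 0 0 0 -1;0 0 0 0 -1;0 0 0 0 -1' 25; python3 -c "
from h import *
lidw()"; python3 -m crank '0.005 0 0.01 0 -1;0 0 0 0 -1;0 0 0 0 -1';  python3 -c "
from h import *
lidw()"
```

```text
time: 13.75
ee_pos: [0.5309, -0.0308, 0.0353]
eef_rot: [0.732, 0.681, -0.001, 0.001]
ft_force: [-1.5, -6.7, 6.7]
width: 0.014
grip_force: 25.0
last wide row (205, np.int64(109), np.int64(545), np.int64(436)) plate top z 0.0956
time: 14.1
ee_pos: [0.5311, -0.0306, 0.0345]
eef_rot: [0.732, 0.681, -0.002, 0.001]
ft_force: [-9.4, -8.6, 24.2]
width: 0.0138
grip_force: 25.0
last wide row (210, np.int64(181), np.int64(546), np.int64(365)) plate top z 0.0737
```

```bash
python3 -m crank '0 0 -0.012 0 -1;0 0 0 0 -1;0 0 0 0 -1'; python3 -c "
from h import *
a=shot('wrist')['img'][0:300];b=shot('scene')['img'][190:310,250:410]
cv2.imwrite('pics/lev4.png',np.hstack([cv2.resize(a,(400,300))[:, :],cv2.resize(b,(400,300))]))"
```

```text
time: 14.45
ee_pos: [0.5311, -0.0284, 0.0355]
eef_rot: [0.732, 0.681, -0.001, 0.0]
ft_force: [-0.3, -5.2, 4.9]
width: 0.0138
grip_force: 25.0
```

View pics/lev4.png

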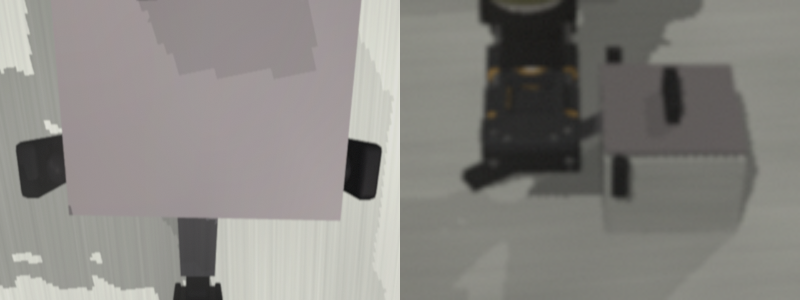

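```bash
python3 -m crank '-0.005 0 -0.025 0 -1;-0.01 0 -0.025 0 -1;-0.01 0 -0.025 0 -1;0 0 0 0 -1;0 0 0 0 -1'; python3 -c "
from h import *
lidw()
c=shot('wrist','lev5')"
```

```text
time: 15.05
ee_pos: [0.531, -0.0326, 0.0508]
eef_rot: [0.732, 0.682, 0.0, 0.0]
ft_force: [0.7, 0.3, -1.6]
width: 0.0136
grip_force: 25.0
last wide row (210, np.int64(101), np.int64(548), np.int64(447)) plate top z 0.1134
```

View pics/lev5.png

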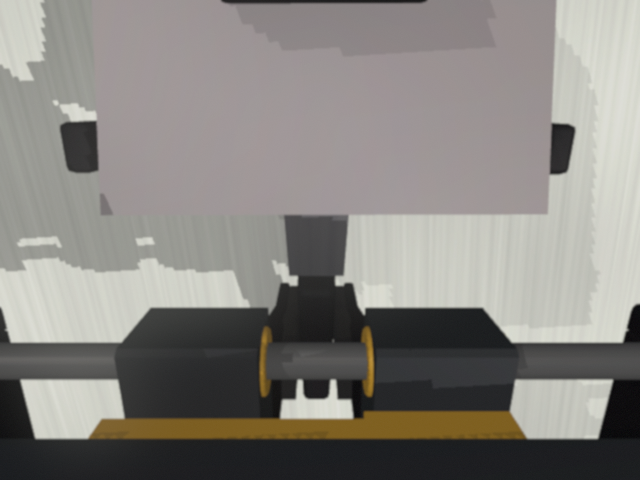

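The lid is loose: its front edge (row 213, columns 101–548) now stands above the catch housings, resting on the catches and blade. Drawing the lifter out along its tilt.

```bash
python3 -m crank '-0.03 0 0.012 0 -1;-0.05 0 0.02 0 -1;-0.06 0 0.02 0 -1;0 0 0 0 -1;0 0 0 0 -1' 30; python3 -m crank '-0.1 0 0 0 -1;-0.15 0 0 0 -1;-0.15 0 0 0 -1;0 0 0 0 -1;0 0 0 0 -1'; python3 -c "
from h import *
s=read_state();print(s['joint_positions'])
a=shot('wrist')['img'][0:300];b=shot('scene')['img'][170:320,150:410]
cv2.imwrite('pics/lev6.png',np.hstack([cv2.resize(a,(400,300)),cv2.resize(b,(400,300))]))"
```

```text
time: 15.65
ee_pos: [0.5289, -0.0611, 0.0402]
eef_rot: [0.732, 0.681, -0.0, -0.0]
ft_force: [0.3, 0.3, -0.7]
width: 0.014
grip_force: 30.0
time: 16.15
ee_pos: [0.5235, -0.1404, 0.0405]
eef_rot: [0.732, 0.681, 0.0, 0.0]
ft_force: [0.5, -0.6, -1.2]
width: 0.0138
grip_force: 30.0
[ 0.64992721  0.38777976 -0.55185704  1.84946807  0.24220798  0.97093521
 -0.07829465]
```

View pics/lev6.png

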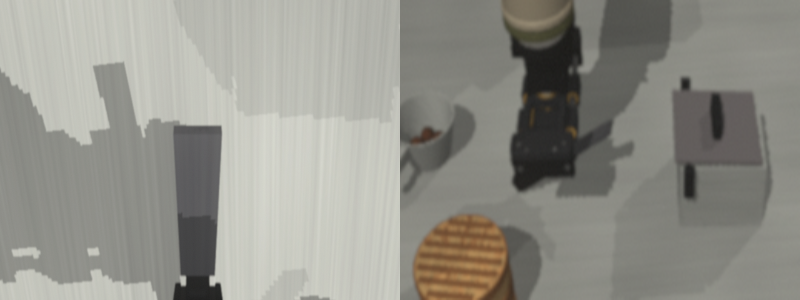

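The lifter is out and tilted nose-up in the grip, and the lid sits loose on the tub. I'm laying the lifter down on the shelf here; its tail will flatten it as it lands.

```bash
python3 -m crank '0 0 0.03 0 -1;0 0 0.03 0 -1;0 0 0.03 0 -1;0 0 0.03 0 -1;0 0 0.02 0 -1;0 0 0.02 0 -1;0 0 0.02 0 -1;0 0 0 0 -1;0 0 0 0 -1' 8; python3 -m crank '0 0 0.003 0 -1;0 0 0 0 -1;0 0 0 0 0;0 0 0 0 0;0 0 0 0 0;0 0 0 0 0;0 0 0 0 0'
```

```text
time: 17.15
ee_pos: [0.5233, -0.1405, 0.0043]
eef_rot: [0.732, 0.682, -0.0, -0.0]
ft_force: [0.1, -0.6, -1.5]
width: 0.0141
grip_force: 8.0
time: 17.85
ee_pos: [0.5234, -0.1403, 0.0038]
eef_rot: [0.732, 0.682, 0.0, 0.0]
ft_force: [-0.4, 0.2, 0.0]
width: 0.0418
grip_force: 0.0
```

```bash
python3 -m crank '0 0 -0.216 0 0;0 0 -0.216 0 0;0 0 -0.216 0 0;0 0 -0.216 0 0;0 0 -0.216 0 0;0.222 0 0 0 0;0.222 0 0 0 0;0.222 0 0 0 0;0.222 0 0 0 0;0.222 0 0 0 0' >/dev/null; python3 -m crank '0 0 0 -0.09 0;0 0 0 -0.09 0;0 0 0 -0.09 0;0 0 0 -0.09 0;0 0 0 -0.09 0;0 0 0 -0.09 0;0 0 0 -0.09 0;0 0 0 -0.09 0;0 0 0 -0.09 0;0 0 0 -0.09 0'; python3 -m crank '0 0 0 -0.09 0;0 0 0 0 0;0 0 0 0 0'
python3 - <<'E'
from h import *
np.set_printoptions(precision=4,suppress=True)
s=read_state();print("j",s["joint_positions"])
c=shot("wrist","lid1");t=shot("top","top1");sc=shot("scene","scene1")
for n,x,b in (("w",c,(0,300)),("t",t,(180,330)),("s",sc,(190,300))):
    m=dark(x,60); m[:b[0]]=0;m[b[1]:]=0
    print(n,[(a,np.round(r[0],1).tolist(),np.round(r[1],1).tolist(),round(r[2],1),plane(x,r[0],.118)) for a,r in blobs(m,60)][:6])
E
```

```text
time: 19.85
ee_pos: [0.539, 0.0812, 0.2197]
eef_rot: [0.111, 0.994, -0.0, 0.0]
ft_force: [-0.0, -0.3, 1.2]
width: 0.0435
grip_force: 0.0
time: 20.15
ee_pos: [0.539, 0.0811, 0.2197]
eef_rot: [0.045, 0.999, -0.0, -0.0]
ft_force: [-1.1, -0.3, 0.0]
width: 0.0436
grip_force: 0.0
j [ 0.5765  0.283  -0.9494  1.64    0.2354  1.3402  1.0717]
w [(1054.5, [312.0, 233.0], [72.0, 16.0], 90.0, array([0.536 , 0.0779, 0.118 ])), (1030.0, [54.5, 207.3], [14.4, 109.0], 88.7, array([ 0.5027, -0.0909,  0.118 ])), (279.0, [379.5, 291.5], [15.0, 25.0], 90.0, array([0.5835, 0.1216, 0.118 ])), (279.0, [253.0, 291.5], [15.0, 24.0], 90.0, array([0.5754, 0.0321, 0.118 ])), (137.0, [260.3, 139.6], [19.7, 17.1], 81.9, array([0.4715, 0.0511, 0.118 ]))]
t [(733.5, [314.5, 224.1], [24.1, 54.1], 4.8, array([0.5857, 0.0046, 0.118 ])), (397.5, [405.6, 271.5], [55.2, 8.4], 3.6, array([ 0.5051, -0.1437,  0.118 ])), (300.0, [505.8, 319.0], [18.4, 31.8], 70.8, array([ 0.4272, -0.3015,  0.118 ]))]
s [(296.5, [244.0, 262.5], [7.0, 44.0], 90.0, array([ 0.6278, -0.1444,  0.118 ])), (120.5, [355.5, 228.0], [22.0, 7.0], 90.0, array([0.5542, 0.0754, 0.118 ])), (78.0, [338.0, 260.0], [16.0, 6.0], 90.0, array([0.6388, 0.0306, 0.118 ]))]
```

```bash
python3 - <<'E'
from h import *
np.set_printoptions(precision=4,suppress=True)
c=shot("wrist");sc=shot("scene")
print(tri([(c,(312,233)),(sc,(355.5,227))]))
m=dark(c,60); ys,xs=np.where(m[150:285,280:340]); ys+=150
print(xs.min()+280,xs.max()+280,ys.min(),ys.max(),plane(c,(312,ys.min()),.115),plane(c,(312,ys.max()),.115))
p=plane(c,(312,233),.115); togo((p[0],p[1],.130),np.radians(176.1)); togo((p[0],p[1],.101))
lift=[r for a,r in blobs(dark(shot("top"),60)) if abs(r[0][0]-405)<8][0]; t=shot("top"); print("lifter handle",[plane(t,e,.02)[:2] for e in ends(lift)])
E
```

```text
(array([0.5393, 0.0777, 0.1071]), np.float64(0.00014836550348074168))
304 320 197 269 [0.5119 0.0802 0.115 ] [0.5634 0.0755 0.115 ]
tcp [0.539  0.0812 0.2198] togo/0.2 [ 0.009 -0.017  0.449]
yaw units (tool z down: minus) -0.013
yaw units (tool z down: minus) 1.987
tcp [0.539  0.0812 0.2198] togo/0.2 [ 0.009 -0.017  0.594]
lifter handle [array([ 0.5232, -0.1093]), array([ 0.5165, -0.2094])]
```

```bash
python3 -m crank '0.009 -0.017 0.15 -0.013 0;0 0 0.15 0 0;0 0 0.15 0 0;0 0 0 0 0;0 0 0.07 0 0;0 0 0.07 0 0;0 0 0 0 0;0 0 0 0 0'; python3 -m crank '0 0 0 0 -1;0 0 0 0 -1;0 0 0 0 -1;0 0 0 0 -1;0 0 0 0 -1;0 0 0 0 -1;0 0 0 0 -1;0 0 0 0 -1' 25
```

```text
time: 21.3
ee_pos: [0.5371, 0.078, 0.1021]
eef_rot: [0.033, 0.999, 0.0, 0.0]
ft_force: [-0.4, 0.1, 0.4]
width: 0.0434
grip_force: 0.0
time: 22.1
ee_pos: [0.537, 0.0778, 0.1018]
eef_rot: [0.033, 0.999, -0.0, 0.0]
ft_force: [-0.4, -0.3, 3.0]
width: 0.0119
grip_force: 24.9
```

```bash
python3 -m crank '0 0 -0.05 0 -1;0 0 -0.05 0 -1;0 0 -0.1 0 -1;0 0 -0.1 0 -1;0 0 -0.1 0 -1;0 0 -0.1 0 -1;0 0 0 0 -1;0 0 0 0 -1' 35; python3 -m crank '-0.2 0.012 0 0 -1;-0.2 0.012 0 0 -1;-0.2 0.012 0 0 -1;-0.2 0.012 0 0 -1;0 0 0 0 -1;0 0 0 0 -1;0 0 0 0 -1'
python3 - <<'E'
from h import *
np.set_printoptions(precision=4,suppress=True)
c=shot("wrist","lid2");t=shot("top","top2");sc=shot("scene","scene2")
print(read_state()["joint_positions"])
# scene: side profile of lid at hand - reddish-grey pixels
for n,x in(("t",t),("s",sc)):
    s=x["img"].astype(int); m=((s[...,2]-s[...,1])>2)&(s.max(2)<120)&(s.max(2)>60); print(n,[(a,np.round(r[0]).tolist(),np.round(r[1]).tolist(),round(r[2])) for a,r in blobs(m,150)][:6])
E
```

```text
time: 22.9
ee_pos: [0.5371, 0.0779, 0.202]
eef_rot: [0.033, 0.999, -0.0, 0.0]
ft_force: [0.0, 0.7, -1.8]
width: 0.0116
grip_force: 34.6
time: 23.6
ee_pos: [0.6963, 0.0775, 0.2013]
eef_rot: [0.032, 0.999, -0.0, -0.001]
ft_force: [0.5, 1.4, -1.0]
width: 0.0119
grip_force: 34.8
[ 0.3374  0.6447 -0.8342  1.2221  0.4651  1.464   1.0668]
t [(34645.5, [320.0, 175.0], [350.0, 639.0], 90), (19279.0, [468.0, 393.0], [172.0, 242.0], 90), (2726.5, [454.0, 180.0], [73.0, 74.0], 85), (1209.0, [168.0, 134.0], [38.0, 42.0], 27), (294.0, [138.0, 305.0], [30.0, 14.0], 77), (263.0, [132.0, 264.0], [11.0, 33.0], 45)]
s [(49843.5, [320.0, 78.0], [157.0, 639.0], 90), (4070.0, [617.0, 144.0], [130.0, 54.0], 49), (2400.0, [372.0, 254.0], [47.0, 72.0], 90), (1491.0, [489.0, 352.0], [45.0, 38.0], 13), (1418.5, [200.0, 324.0], [52.0, 70.0], 58), (880.5, [580.0, 459.0], [40.0, 26.0], 90)]
```

```bash
python3 -m crank '0 0 0.2 0 -1;0 0 0.2 0 -1;0 0 0.2 0 -1;0 0 0.2 0 -1;0 0 0.05 0 -1;0 0 0 0 -1;0 0 0 0 -1'; python3 -m crank '0 0 0.02 0 -1;0 0 0.02 0 -1;0 0 0 0 -1;0 0 0 0 -1'
```

```text
time: 24.45
ee_pos: [0.6984, 0.0773, 0.0343]
eef_rot: [0.033, 0.999, 0.0, 0.001]
ft_force: [-0.6, 0.1, -1.5]
width: 0.0115
grip_force: 34.8
time: 24.85
ee_pos: [0.6973, 0.077, 0.024]
eef_rot: [0.033, 0.999, -0.0, 0.0]
ft_force: [-0.1, -0.1, -1.6]
width: 0.0116
grip_force: 34.8
```

```bash
python3 -m crank '0 0 0.01 0 -1;0 0 0.01 0 -1;0 0 0 0 -1;0 0 0 0 -1'; python3 -m crank '0 0 0.01 0 -1;0 0 0 0 -1;0 0 0 0 -1'; python3 -m crank '0 0 0.01 0 -1;0 0 0 0 -1;0 0 0 0 -1'
```

```text
time: 25.25
ee_pos: [0.6974, 0.0769, 0.0199]
eef_rot: [0.033, 0.999, -0.0, 0.0]
ft_force: [0.4, -0.9, 1.0]
width: 0.0116
grip_force: 34.9
time: 25.55
ee_pos: [0.698, 0.0766, 0.0184]
eef_rot: [0.033, 0.999, -0.0, 0.001]
ft_force: [2.1, -2.0, 5.7]
width: 0.0115
grip_force: 35.0
time: 25.85
ee_pos: [0.6984, 0.0765, 0.0176]
eef_rot: [0.033, 0.999, -0.0, 0.001]
ft_force: [-1.2, -4.0, 12.4]
width: 0.0118
grip_force: 35.0
```

```bash
python3 -m crank '0 0 0 0 0;0 0 0 0 0;0 0 0 0 0;0 0 0 0 0;0 0 -0.1 0 0;0 0 -0.2 0 0;0 0 -0.2 0 0;0 0 -0.2 0 0;0 0 -0.2 0 0;0 0 -0.1 0 0' 10;python3 -c "
from h import *
shot('top','top3');shot('scene','scene3');shot('wrist','wrist3')"; python3 -m crank '0.0754 -0.2244 0 0 0;0.0754 -0.2244 0 0 0;0.0754 -0.2244 0 0 0;0.0754 -0.2244 0 0 0;0.0754 -0.2244 0 0 0;0.0754 -0.2244 0 0 0;0.0754 -0.2244 0 0 0;0.0754 -0.2244 0 0 0;0.0754 -0.2244 0 0 0;0.0754 -0.2244 0 0 0'; python3 -m crank '0 0 0 0.09 0;0 0 0 0.09 0;0 0 0 0 0;0 0 0 0 0'
python3 - <<'E'
from h import *
np.set_printoptions(precision=4,suppress=True)
print(read_state()["joint_positions"])
c=shot("wrist","cup1");t=shot("top","top4");sc=shot("scene","scene4")
print("nuts w",[(a,np.round(r[0],1).tolist(),np.round(r[1],1).tolist()) for a,r in blobs(red(c),60)][:8])
g=cv2.GaussianBlur(cv2.cvtColor(c["img"],cv2.COLOR_BGR2GRAY),(5,5),0)
h=cv2.HoughCircles(g,cv2.HOUGH_GRADIENT,1,30,param1=80,param2=30,minRadius=40,maxRadius=110); print("circ w",h[0][:6] if h is not None else None)
g=cv2.GaussianBlur(cv2.cvtColor(t["img"],cv2.COLOR_BGR2GRAY),(3,3),0)
E
```

```text
time: 26.85
ee_pos: [0.698, 0.0778, 0.2218]
eef_rot: [0.033, 0.999, 0.001, 0.003]
ft_force: [1.0, 0.6, 0.1]
width: 0.0436
grip_force: 0.0
time: 28.0
ee_pos: [0.5156, -0.3624, 0.2152]
eef_rot: [0.033, 0.999, 0.0, -0.001]
ft_force: [0.9, 0.2, -0.6]
width: 0.0435
grip_force: 0.0
time: 28.4
ee_pos: [0.5171, -0.3604, 0.2154]
eef_rot: [0.171, 0.985, 0.0, -0.0]
ft_force: [-0.3, -1.5, -0.4]
width: 0.0435
grip_force: 0.0
[ 1.0856  0.4454 -0.7454  1.4242  0.3016  1.3892  1.5617]
nuts w [(9357.0, [386.5, 424.5], [27.0, 437.0]), (3900.5, [506.6, 295.0], [156.9, 55.0]), (745.0, [435.6, 361.5], [69.7, 20.3]), (713.5, [196.7, 361.5], [19.7, 69.5]), (151.5, [299.0, 119.0], [14.0, 14.0]), (134.0, [332.0, 100.5], [13.0, 14.0]), (120.5, [307.9, 97.4], [13.3, 12.3])]
circ w [[322.5 112.5  59.6]
 [480.5 323.5  60.7]
 [496.5 350.5  74.9]
 [524.5 366.5  58.4]]
```

```bash
python3 - <<'E'
from h import *
np.set_printoptions(precision=4,suppress=True)
c=shot("wrist")
print("axis",plane(c,(322.5,112.5),.055))
g=cv2.cvtColor(c["img"],cv2.COLOR_BGR2GRAY)
e=cv2.Canny(g[150:285,250:400],40,120)
L=cv2.HoughLinesP(e,1,np.pi/360,18,minLineLength=22,maxLineGap=4)
for l in (L[:,0] if L is not None else []): print(l+np.array([250,150,250,150]))
for r in range(165,285,10): print(r,g[r,284:364:4])
E
```

```text
axis [ 0.443  -0.3293  0.055 ]
[301 228 307 169]
[313 226 319 171]
165 [164 169 174 144 118 117 117 118 117 116 117 115 116 114 118 158 181 173
 172 173]
175 [166 168 167 162 161 156 171 175 180 150 162 161 160 161 173 172 172 172
 172 172]
185 [167 166 160 160 160 152 181 181 182 157 161 159 159 168 171 176 176 171
 172 172]
195 [162 161 162 163 161 153 183 185 177 164 163 162 164 175 175 174 174 177
 176 177]
205 [163 165 167 167 165 168 181 189 161 164 165 175 179 178 178 178 178 178
 177 176]
215 [163 164 165 167 165 180 183 190 155 179 180 178 177 179 182 181 181 179
 178 179]
225 [169 169 168 170 161 185 185 186 174 181 179 178 180 181 182 182 180 178
 177 179]
235 [169 167 167 176 179 179 180 182 183 182 178 180 180 181 182 184 182 181
 182 183]
245 [169 170 169 179 179 180 181 183 183 182 181 182 183 184 182 181 181 180
 183 184]
255 [168 168 173 180 180 181 180 180 178 178 181 184 184 184 185 186 189 188
 186 185]
265 [165 174 177 181 182 181 183 185 185 186 186 185 184 184 186 187 186 186
 183 182]
275 [180 180 181 182 182 179 179 181 182 184 184 183 182 183 184 184 184 184
 184 182]
```

```bash
python3 - <<'E'
from h import *
np.set_printoptions(precision=4,suppress=True)
c=shot("wrist"); sc=shot("scene")
a=plane(c,(313,171),.053);b=plane(c,(307,229),.053);d=b-a;print(a,b,np.linalg.norm(d),np.degrees(np.arctan2(d[1],d[0])))
ax=plane(c,(322.5,112.5),.055);d2=b-ax;print("axis-end",np.linalg.norm(d2),np.degrees(np.arctan2(d2[1],d2[0])))
print("height by 2 views (handle end)",tri([(c,(307,229)),(sc,(145,261))]))
ang=np.arctan2(d2[1],d2[0]); g=ax+0.078*np.array([np.cos(ang),np.sin(ang),0]); 
g=b-0.014*np.array([np.cos(ang),np.sin(ang),0]);print("grip",g)
togo((g[0],g[1],.10),ang+np.pi); togo((g[0],g[1],.025))
E
```

```text
[ 0.4826 -0.3513  0.053 ] [ 0.5261 -0.3724  0.053 ] 0.048420026168466516 -25.867760528441362
axis-end 0.0935925499990166 -27.453333322753195
height by 2 views (handle end) (array([ 0.5278, -0.3684,  0.0411]), np.float64(0.005568387967294854))
grip [ 0.5137 -0.366   0.053 ]
tcp [ 0.5173 -0.3608  0.2157] togo/0.2 [ 0.008 -0.031  0.579]
yaw units (tool z down: minus) 0.084
yaw units (tool z down: minus) -1.916
tcp [ 0.5173 -0.3608  0.2157] togo/0.2 [ 0.008 -0.031  0.954]
```

```bash
python3 -m crank '0.008 -0.031 0.15 0.078 0;0 0 0.2 0 0;0 0 0.2 0 0;0 0 0.15 0 0;0 0 0 0 0;0 0 0.127 0 0;0 0 0.127 0 0;0 0 0 0 0;0 0 0 0 0'; python3 -m crank '0 0 0 0 -1;0 0 0 0 -1;0 0 0 0 -1;0 0 0 0 -1;0 0 0 0 -1;0 0 0 0 -1;0 0 0 0 -1;0 0 0 0 -1' 45
python3 -c "
from h import *
c=shot('wrist');g=cv2.GaussianBlur(cv2.cvtColor(c['img'],cv2.COLOR_BGR2GRAY),(5,5),0)
h=cv2.HoughCircles(g,cv2.HOUGH_GRADIENT,1,30,param1=80,param2=30,minRadius=60,maxRadius=160); print(h[0][:4])
print([(a,np.round(r[0]).tolist()) for a,r in blobs(red(c),60)][:8])"
```

```text
time: 29.6
ee_pos: [0.5144, -0.3665, 0.0268]
eef_rot: [0.233, 0.972, -0.0, 0.001]
ft_force: [0.8, 0.4, -0.6]
width: 0.0435
grip_force: 0.0
time: 30.4
ee_pos: [0.5137, -0.3664, 0.0251]
eef_rot: [0.233, 0.972, -0.0, 0.0]
ft_force: [-0.0, 0.1, 2.2]
width: 0.0115
grip_force: 45.0
[[315.5 115.5 142.8]]
[(9406.0, [301.0, 424.0]), (2674.0, [578.0, 409.0]), (491.5, [274.0, 126.0]), (461.5, [363.0, 361.0]), (450.5, [270.0, 362.0])]
```

```bash
python3 -m crank '0 0 -0.03 0 -1;0 0 -0.03 0 -1;0 0 -0.04 0 -1;0 0 0 0 -1;0 0 0 0 -1;0 0 0 0 -1'
python3 -c "
from h import *
c=shot('wrist','cuplift');g=cv2.GaussianBlur(cv2.cvtColor(c['img'],cv2.COLOR_BGR2GRAY),(5,5),0)
h=cv2.HoughCircles(g,cv2.HOUGH_GRADIENT,1,30,param1=80,param2=30,minRadius=60,maxRadius=160); print(h[0][:4] if h is not None else h)
print([(a,np.round(r[0]).tolist()) for a,r in blobs(red(c),60)][:8]);print(read_state()['torque'])"
```

```text
time: 31.05
ee_pos: [0.5134, -0.3662, 0.0448]
eef_rot: [0.233, 0.972, -0.0, -0.0]
ft_force: [-0.9, 0.6, -1.9]
width: 0.0115
grip_force: 45.0
[[323.5 108.5 145. ]
 [293.5 115.5 159.4]]
[(9402.5, [302.0, 424.0]), (4268.0, [569.0, 410.0]), (461.5, [363.0, 361.0]), (446.5, [270.0, 362.0]), (421.0, [273.0, 124.0]), (66.0, [612.0, 338.0])]
[-0.01775916 -0.2296939  -0.0158383 ]
```

The cup is held. Carrying it over to the tub, with its handle turned towards the tub's front wall.

```bash
python3 -m crank '0 0 -0.18 0 -1;0 0 -0.18 0 -1;0 0 -0.18 0 -1;0 0 -0.18 0 -1;0 0 -0.18 0 -1;0 0 0 0.05 -1;0 0 0 0.05 -1;0 0 0 0.05 -1;0 0 0 0.05 -1;0 0 0 0.05 -1' > /dev/null;  python3 -m crank '0 0 0 0.05 -1;0 0 0 0.05 -1;0 0 0 0.05 -1;0 0 0 0.05 -1;0 0 0 0.05 -1;0 0 0 0.05 -1;0 0 0 0.05 -1;0 0 0 0.05 -1;0 0 0 0.05 -1;0 0 0 0.045 -1'; python3 -m crank '0 0 0 0 -1;0 0 0 0 -1'
python3 -c "
from h import *
print(read_state()['torque'],read_state()['joint_positions'])
togo((.5352,.0426,.225),np.radians(86.1))
c=shot('wrist');g=cv2.GaussianBlur(cv2.cvtColor(c['img'],cv2.COLOR_BGR2GRAY),(5,5),0)
h=cv2.HoughCircles(g,cv2.HOUGH_GRADIENT,1,30,param1=80,param2=30,minRadius=60,maxRadius=160); print(h[0][:4] if h is not None else h)"
```

```text
time: 33.1
ee_pos: [0.5134, -0.3661, 0.2245]
eef_rot: [0.733, 0.681, -0.0, -0.0]
ft_force: [0.1, -0.0, -2.0]
width: 0.0117
grip_force: 45.0
time: 33.3
ee_pos: [0.5135, -0.3661, 0.2247]
eef_rot: [0.731, 0.683, -0.0, -0.0]
ft_force: [-0.2, -0.4, -2.2]
width: 0.0116
grip_force: 45.0
[-0.15375517 -0.08552566  0.01582303] [ 0.95084881  0.39414513 -0.53667704  1.41845182  0.20128181  1.38400837
  0.34224849]
tcp [ 0.5135 -0.3661  0.2247] togo/0.2 [ 2.046e+00 -3.100e-02 -1.000e-03]
yaw units (tool z down: minus) -0.0
yaw units (tool z down: minus) 2.0
[[322.5 108.5 143.9]
 [543.5  28.5  90.4]
 [528.5  55.5  61.1]
 [574.5  37.5  62. ]]
```

```bash
python3 -m crank '0.08 -0.003 0 0 -1;0.15 -0.003 0 0 -1;0.15 -0.003 0 0 -1;0.2 -0.003 0 0 -1;0.2 -0.003 0 0 -1;0.2 -0.003 0 0 -1;0.2 -0.003 0 0 -1;0.2 -0.003 0 0 -1;0.2 -0.004 0 0 -1;0.2 -0.003 0 0 -1' >/dev/null;python3 -m crank '0.15 0 0 0 -1;0.08 0 0 0 -1;0.036 0 0 0 -1;0 0 0 0 -1;0 0 0 0 -1;0 0 0 0 -1'
python3 - <<'E'
from h import *
np.set_printoptions(precision=4,suppress=True)
print(read_state()['torque']); togo((.5352,.0426,.225),np.radians(86.1))
c=shot("wrist","pour0");g=cv2.GaussianBlur(cv2.cvtColor(c['img'],cv2.COLOR_BGR2GRAY),(5,5),0)
h=cv2.HoughCircles(g,cv2.HOUGH_GRADIENT,1,30,param1=80,param2=30,minRadius=60,maxRadius=160); print(h[0][:4] if h is not None else h)
t=shot("top","pour0t")
E
python3 -m crank '0 0 0 0 -1;0 0 0 0 -1' 20; python3 -m crank '0 0 0 0 -1;0 0 0 0 -1' 12; python3 -c "
from h import *
shot('scene','pour1s');shot('wrist','pour1');print(read_state()['torque'])
shot('scene','x')
"
```

```text
time: 34.95
ee_pos: [0.5363, 0.041, 0.2248]
eef_rot: [0.732, 0.681, -0.0, 0.0]
ft_force: [-0.1, 0.0, -3.1]
width: 0.0116
grip_force: 45.0
[-0.1646 -0.0893  0.0097]
tcp [0.5363 0.041  0.2248] togo/0.2 [ 0.007 -0.006 -0.001]
yaw units (tool z down: minus) -0.003
yaw units (tool z down: minus) 1.997
[[315.5 115.5 142.6]]
time: 35.25
ee_pos: [0.5363, 0.0421, 0.2249]
eef_rot: [0.732, 0.681, -0.0, 0.0]
ft_force: [0.3, 0.1, -1.0]
width: 0.0119
grip_force: 20.0
time: 35.45
ee_pos: [0.5363, 0.0425, 0.225]
eef_rot: [0.732, 0.682, 0.0, 0.0]
ft_force: [0.9, 0.8, -1.7]
width: 0.0119
grip_force: 12.0
[-0.26974445 -0.09962531 -0.02953758]
```

```bash
cat >> h.py <<'E'
def circ():
    c=shot('wrist');g=cv2.GaussianBlur(cv2.cvtColor(c['img'],cv2.COLOR_BGR2GRAY),(5,5),0)
    h=cv2.HoughCircles(g,cv2.HOUGH_GRADIENT,1,30,param1=80,param2=30,minRadius=60,maxRadius=160)
    i=c['img'][:300].copy(); m=red(dict(img=i)); 
    print("circ",h[0][:2].tolist() if h is not None else h,"nuts",[(a,np.round(r[0]).tolist()) for a,r in blobs(m,40)][:5],"tau",np.round(read_state()['torque'],2))
E
python3 -c "
from h import *
circ()"
for f in 8 5 3; do python3 -m crank '0 0 0 0 -1;0 0 0 0 -1' $f|grep -E "ft_force|width|grip"; python3 -c "
from h import *
circ()"; done
```

```text
circ [[292.5, 161.5, 66.0], [332.5, 181.5, 93.80000305175781]] nuts [(100.5, [337.0, 190.0]), (100.0, [305.0, 185.0]), (43.5, [300.0, 206.0])] tau [-0.07 -0.12 -0.  ]
ft_force: [0.4, -0.6, -2.0]
width: 0.012
grip_force: 8.0
circ [[319.5, 211.5, 108.19999694824219], [332.5, 177.5, 98.19999694824219]] nuts [(103.5, [337.0, 189.0]), (95.0, [304.0, 185.0]), (44.0, [300.0, 206.0])] tau [-0.13 -0.06 -0.07]
ft_force: [-0.8, -0.1, -1.8]
width: 0.0119
grip_force: 5.0
circ [[321.5, 125.5, 112.9000015258789], [316.5, 211.5, 97.0999984741211]] nuts [(89.5, [336.0, 203.0]), (73.0, [304.0, 198.0])] tau [-0.13 -0.08  0.01]
ft_force: [-0.9, -0.0, -1.9]
width: 0.0114
grip_force: 3.0
circ None nuts [] tau [-0.12 -0.05 -0.06]
```

The cup has sagged in the loosened grip and hangs from its handle. Lowering its side onto the tub's front wall.

```bash
python3 -m crank '0 0 0.05 0 -1;0 0 0.05 0 -1;0 0 0.05 0 -1;0 0 0.05 0 -1;0 0 0 0 -1;0 0 0 0 -1;0 0 0 0 -1' 5; for i in 1 2; do python3 -m crank '0 0 0.02 0 -1;0 0 0 0 -1;0 0 0 0 -1'|grep -E "pos|ft_force"; done
python3 -c "
from h import *
s=shot('scene','hang'); t=shot('top','hangt')
for n,x in(('s',s),('t',t)):
    print(n,[(a,np.round(r[0]).tolist(),np.round(r[1]).tolist()) for a,r in blobs(red(x),3) if 240<r[0][0]<400 and 190<r[0][1]<300])
"
```

```text
time: 37.1
ee_pos: [0.5365, 0.0425, 0.1854]
eef_rot: [0.732, 0.682, 0.0, 0.0]
ft_force: [0.2, -0.9, -2.4]
width: 0.0125
grip_force: 5.0
ee_pos: [0.5363, 0.0424, 0.1809]
ft_force: [-0.1, -0.9, -1.8]
ee_pos: [0.5362, 0.0424, 0.1768]
ft_force: [0.2, 0.2, -2.4]
s []
t []
```

```bash
python3 -m crank '0 0 0.029 0 -1;0 0 0 0 -1;0 0 0 0 -1'|grep -E "pos|ft_force";python3 -m crank '0.036 0 0.01 0 -1;0.036 0 0.01 0 -1;0 0 0 0 -1;0 0 0 0 -1'|grep -E "pos|ft_force";python3 -m crank '0.036 0 0.01 0 -1;0.036 0 0.01 0 -1;0 0 0 0 -1;0 0 0 0 -1'|grep -E "pos|ft_force|width"
python3 -c "
from h import *
circ();s=shot('scene','hang2'); t=shot('top','hang2t')
for n,x in(('s',s),('t',t)):
    print(n,[(a,np.round(r[0]).tolist(),np.round(r[1]).tolist()) for a,r in blobs(red(x),3) if 240<r[0][0]<400 and 190<r[0][1]<300])
"
```

```text
ee_pos: [0.5361, 0.0424, 0.1709]
ft_force: [-0.7, -0.2, -1.8]
ee_pos: [0.5372, 0.0573, 0.1671]
ft_force: [-0.3, -0.9, -2.8]
ee_pos: [0.5382, 0.0714, 0.1631]
ft_force: [1.0, -0.7, -1.7]
width: 0.0118
circ [[313.5, 286.5, 131.8000030517578], [339.5, 233.5, 108.4000015258789]] nuts [(88.0, [334.0, 233.0]), (68.5, [303.0, 225.0])] tau [-0.02 -0.11  0.05]
s []
t []
```

```bash
python3 - <<'E'
import cv2,numpy as np
from h import *
w=shot("wrist")["img"][:400]; s=cv2.imread("pics/hang2.png")[130:290,260:420]; t=cv2.imread("pics/hang2t.png")[150:330,200:400]; s3=cv2.imread("pics/scene3.png")[190:330,300:460]
f=lambda i:cv2.resize(i,(400,300),interpolation=cv2.INTER_CUBIC)
cv2.imwrite("pics/last.png",np.vstack([np.hstack([f(w),cv2.convertScaleAbs(f(s),alpha=1.6)]),np.hstack([cv2.convertScaleAbs(f(t),alpha=1.6),cv2.convertScaleAbs(f(s3),alpha=1.6)])]))
E
```

```text
(no output)
```

View pics/last.png

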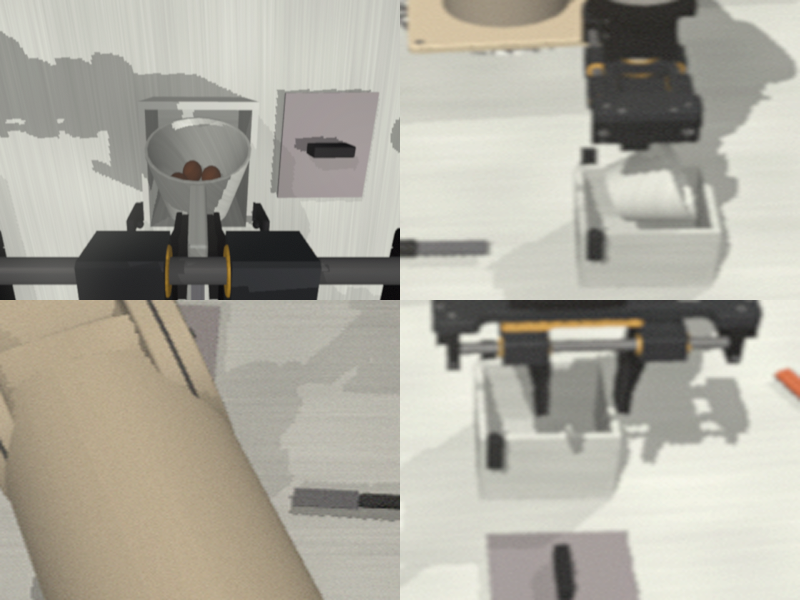

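Top left (wrist): the cup hangs tilted over the open tub with 3 nutmegs inside; its rim runs from row 160 to row 244. The lid lies flat at right, and the lifter is on the shelf. Next I work out the tilt from the rim rows.

```bash
cat >> h.py <<'E'
def cuppts(th,gx=.0795,gz=.044,dz=0.0):
    "tool-frame model: cup hanging from grasp point; returns dict of world points (L lip far, N near rim, F foot low edge)"
    s=read_state(); Rm=R.from_quat(s["eef_rot"]).as_matrix(); t=np.radians(th); out={}
    for k,(x,z) in dict(L=(-.046,.055),N=(.046,.055),F=(-.031,0),C=(0,.055),T=(.031,0)).items():
        x-=gx; z-=gz; xr=x*np.cos(t)-z*np.sin(t); zr=x*np.sin(t)+z*np.cos(t)   # x' along d (= -tool x), z up
        out[k]=s["ee_pos"]+Rm@np.array([-xr,0,-.019-zr])
    return out
E
python3 - <<'E'
from h import *
np.set_printoptions(precision=3,suppress=True)
c=shot("wrist")
for th in range(30,100,5):
    p=cuppts(th); print(th,*(k+str(np.round(proj(c,p[k])[1])) for k in "LNC"),"L yz",p["L"][1:],"F yz",p["F"][1:])
E
```

```text
30 L32.0 N238.0 C129.0 L yz [0.185 0.129] F yz [0.144 0.089]
35 L48.0 N238.0 C135.0 L yz [0.18  0.119] F yz [0.136 0.083]
40 L64.0 N238.0 C143.0 L yz [0.174 0.11 ] F yz [0.127 0.077]
45 L80.0 N239.0 C150.0 L yz [0.167 0.101] F yz [0.118 0.073]
50 L96.0 N240.0 C159.0 L yz [0.16  0.093] F yz [0.108 0.069]
55 L112.0 N242.0 C168.0 L yz [0.152 0.086] F yz [0.098 0.066]
60 L127.0 N245.0 C177.0 L yz [0.143 0.079] F yz [0.088 0.064]
65 L143.0 N248.0 C187.0 L yz [0.134 0.073] F yz [0.078 0.063]
70 L158.0 N251.0 C197.0 L yz [0.124 0.068] F yz [0.067 0.063]
75 L173.0 N255.0 C207.0 L yz [0.114 0.064] F yz [0.057 0.064]
80 L188.0 N260.0 C218.0 L yz [0.103 0.061] F yz [0.047 0.066]
85 L203.0 N264.0 C228.0 L yz [0.093 0.058] F yz [0.037 0.068]
90 L219.0 N269.0 C239.0 L yz [0.082 0.057] F yz [0.027 0.072]
95 L234.0 N274.0 C250.0 L yz [0.071 0.056] F yz [0.018 0.076]
```

Tilt is about 70° with the lip inside the tub, 6 mm short of the rear wall. Pushing the lip against the inside of the rear wall will tip the cup further, and any nutmegs that leave can only land in the tub.

```bash
cat >> h.py <<'E'
def rimfit():
    c=shot("wrist"); i=c["img"][:300]
    print("nuts",[(a,np.round(r[0]).tolist()) for a,r in blobs(red(dict(img=i)),25)][:5],"tau",np.round(read_state()['torque'],2),"f",np.round(read_state()['ft_force'],1))
E
for i in 1 2 3; do python3 -m crank '0.03 0 0 0 -1;0.03 0 0 0 -1;0 0 0 0 -1'|grep -E "pos|ft_force"; python3 -c "
from h import *
rimfit()"; done
```

```text
ee_pos: [0.5391, 0.0845, 0.1633]
ft_force: [0.2, 0.3, -2.0]
nuts [(31.5, [302.0, 232.0])] tau [-0.07 -0.05  0.04] f [-0.  -0.5 -1.9]
ee_pos: [0.54, 0.0963, 0.1632]
ft_force: [-0.7, 0.2, -1.9]
nuts [] tau [ 0.01 -0.07  0.04] f [ 0.6  0.2 -2.6]
ee_pos: [0.5408, 0.1083, 0.1632]
ft_force: [-0.7, 0.6, -1.2]
nuts [] tau [-0.05 -0.09  0.01] f [-0.1  1.5 -1.6]
```

```bash
for i in 1 2 3; do python3 -m crank '0.03 0 0 0 -1;0.03 0 0 0 -1;0 0 0 0 -1'|grep -E "pos|ft_force"; python3 -c "
from h import *
rimfit()"; done
python3 - <<'E'
from h import *
c=shot("wrist","p105"); g=cv2.cvtColor(c["img"],cv2.COLOR_BGR2GRAY)
for th in (70,80,90,95,100,105,110): 
    p=cuppts(th); print(th,{k:np.round(proj(c,p[k])).tolist() for k in "LNT"})
print([int(v) for v in g[60:300:4,318]])
E
```

```text
ee_pos: [0.5416, 0.1202, 0.1632]
ft_force: [0.4, -0.5, -1.6]
nuts [(72.0, [328.0, 250.0])] tau [-0.02 -0.08 -0.04] f [ 0.2 -0.7 -2. ]
ee_pos: [0.5425, 0.1322, 0.1632]
ft_force: [1.3, -0.5, -1.8]
nuts [] tau [-0.11 -0.13  0.  ] f [-0.1 -0.6 -1.6]
ee_pos: [0.5433, 0.1441, 0.1632]
ft_force: [0.0, -0.4, -2.4]
nuts [] tau [-0.02 -0.1   0.01] f [-0.6 -0.7 -1.6]
70 {'L': [316.0, 159.0], 'N': [316.0, 252.0], 'T': [316.0, 311.0]}
80 {'L': [316.0, 189.0], 'N': [316.0, 260.0], 'T': [316.0, 332.0]}
90 {'L': [316.0, 219.0], 'N': [316.0, 270.0], 'T': [316.0, 354.0]}
95 {'L': [316.0, 234.0], 'N': [316.0, 275.0], 'T': [316.0, 365.0]}
100 {'L': [316.0, 250.0], 'N': [316.0, 281.0], 'T': [316.0, 376.0]}
105 {'L': [316.0, 265.0], 'N': [316.0, 286.0], 'T': [316.0, 387.0]}
110 {'L': [316.0, 280.0], 'N': [316.0, 292.0], 'T': [316.0, 398.0]}
[189, 188, 188, 189, 188, 188, 190, 189, 189, 190, 191, 191, 191, 192, 193, 194, 193, 193, 194, 194, 194, 195, 195, 195, 196, 195, 196, 194, 194, 193, 193, 192, 192, 191, 148, 139, 139, 138, 138, 138, 122, 110, 106, 106, 107, 106, 106, 107, 107, 131, 134, 107, 58, 59, 138, 90, 90, 91, 96, 133]
```

```bash
cat >> h.py <<'E'
def reds(n,box,t=22,amin=8):
    c=shot(n); i=c["img"].astype(int); m=(i[...,2]-i[...,0]>t)&(i[...,2]>1.5*i[...,0]); u0,u1,v0,v1=box; k=np.zeros_like(m); k[v0:v1,u0:u1]=m[v0:v1,u0:u1]
    print(n,[(a,np.round(r[0]).tolist(),np.round(r[1]).tolist()) for a,r in blobs(k,amin)]); return c
E
python3 -m crank '0 0 0 0 -1;0 0 0 0 -1;-0.05 0 0 0 -1;-0.05 0 0 0 -1;-0.05 0 0 0 -1;0 0 0 0 -1;0 0 0 0 -1;0 0 0 0 -1' 40
python3 - <<'E'
from h import *
reds("wrist",(180,450,60,300)); reds("scene",(320,400,190,300)); reds("top",(225,320,200,310))
c=shot("wrist","p105b"); g=cv2.cvtColor(c["img"],cv2.COLOR_BGR2GRAY)
print([int(v) for v in g[100:300:4,318]])
for y in (.0246,.0306,.1305,.1365): print(y,np.round(proj(c,(.54,y,.085))))
for th in (80,90,100,105,110): 
    p=cuppts(th); print(th,{k:np.round(proj(c,p[k])).tolist() for k in "LNT"})
E
```

```text
time: 42.1
ee_pos: [0.5412, 0.1134, 0.1633]
eef_rot: [0.732, 0.682, 0.0, -0.0]
ft_force: [-0.0, -0.5, -1.5]
width: 0.0116
grip_force: 40.0
wrist []
scene []
top []
[197, 199, 199, 199, 199, 199, 199, 198, 198, 197, 196, 195, 195, 194, 194, 143, 143, 142, 142, 141, 142, 122, 112, 111, 112, 110, 112, 165, 192, 182, 65, 65, 121, 124, 122, 122, 122, 126, 124, 126, 132, 144, 145, 140, 138, 93, 94, 95, 97, 136]
0.0246 [323. 369.]
0.0306 [323. 362.]
0.1305 [312. 221.]
0.1365 [311. 212.]
80 {'L': [316.0, 189.0], 'N': [316.0, 260.0], 'T': [316.0, 332.0]}
90 {'L': [316.0, 219.0], 'N': [316.0, 269.0], 'T': [316.0, 353.0]}
100 {'L': [316.0, 249.0], 'N': [316.0, 280.0], 'T': [316.0, 375.0]}
105 {'L': [316.0, 265.0], 'N': [316.0, 286.0], 'T': [316.0, 386.0]}
110 {'L': [316.0, 280.0], 'N': [316.0, 292.0], 'T': [316.0, 397.0]}
```

```bash
python3 -m crank '0 0 -0.1 0 -1;0 0 -0.1 0 -1;0 0 -0.1 0 -1;0 0 -0.1 0 -1;0 0 0 0 -1;0 0 0 0 -1'
python3 - <<'E'
from h import *
for t in (22,14): reds("wrist",(180,450,60,300),t,15)
reds("scene",(320,400,190,300)); reds("top",(225,320,200,310))
c=shot("wrist","p105c")
for q in ((.54,.0246,.085),(.54,.0306,.006),(.54,.08,.006),(.54,.1305,.006),(.54,.1305,.085)): print(q,np.round(proj(c,q)))
i=c["img"]; print([i[v,318].tolist() for v in range(130,290,8)])
E
```

```text
time: 42.9
ee_pos: [0.5412, 0.1132, 0.2427]
eef_rot: [0.732, 0.682, 0.0, 0.0]
ft_force: [-0.2, -0.0, -2.2]
width: 0.0114
grip_force: 40.0
wrist [(80.5, [318.0, 196.0], [7.0, 17.0])]
wrist [(89.0, [318.0, 196.0], [7.0, 17.0])]
scene []
top []
(0.54, 0.0246, 0.085) [323. 314.]
(0.54, 0.0306, 0.006) [321. 273.]
(0.54, 0.08, 0.006) [318. 228.]
(0.54, 0.1305, 0.006) [314. 179.]
(0.54, 0.1305, 0.085) [314. 195.]
[[186, 194, 194], [185, 192, 193], [184, 192, 192], [134, 140, 139], [134, 139, 139], [112, 117, 116], [106, 110, 109], [181, 189, 188], [60, 77, 109], [96, 102, 109], [117, 121, 120], [115, 121, 120], [119, 124, 123], [116, 121, 120], [116, 121, 120], [117, 122, 122], [115, 120, 119], [136, 141, 140], [129, 134, 133], [89, 93, 92]]
```

One nutmeg is visible in the tub at (318,196). I'm tipping the cup further against the rear wall so the others leave too.

```bash
python3 -m crank '0 0 0.1 0 -1;0 0 0.1 0 -1;0 0 0.1 0 -1;0 0 0.1 0 -1;0 0 0 0 -1'|grep -E "pos|ft"; python3 -m crank '0.04 0 0 0 -1;0.04 0 0 0 -1;0.04 0 0 0 -1;0.04 0 0 0 -1;0.04 0 0 0 -1;0.04 0 0 0 -1;0.04 0 0 0 -1;0 0 0 0 -1;0 0 0 0 -1' 8|grep -E "pos|ft"; python3 -m crank '0 0 0 0 -1;0 0 0 0 -1;-0.06 0 0 0 -1;-0.1 0 0 0 -1;-0.1 0 0 0 -1;0 0 0 0 -1;0 0 -0.15 0 -1;0 0 -0.15 0 -1;0 0 -0.1 0 -1;0 0 0 0 -1' 40
python3 - <<'E'
from h import *
reds("wrist",(180,450,60,300),22,10)
reds("scene",(320,400,190,300)); reds("top",(225,320,200,310))
c=shot("wrist","p120"); i=c["img"]; print([int(i[v,318,1]) for v in range(130,300,5)])
E
```

```text
ee_pos: [0.5396, 0.1124, 0.1603]
ft_force: [-1.1, -0.3, -2.1]
ee_pos: [0.5452, 0.1694, 0.1632]
ft_force: [-0.8, -0.4, -2.4]
time: 45.55
ee_pos: [0.5427, 0.1174, 0.246]
eef_rot: [0.732, 0.682, 0.002, 0.001]
ft_force: [0.2, 0.3, -2.1]
width: 0.0111
grip_force: 40.0
wrist [(73.0, [315.0, 201.0], [6.0, 16.0])]
scene []
top []
[193, 194, 192, 192, 192, 141, 139, 140, 139, 111, 110, 110, 182, 179, 75, 81, 120, 121, 120, 125, 124, 122, 122, 119, 120, 122, 121, 122, 123, 96, 92, 127, 142, 147]
```

```bash
python3 -m crank '-0.15 0 -0.1 0 -1;-0.2 0 -0.1 0 -1;-0.1 0 0 0 -1;0 0 0 0 -1;0 0 0 0 -1'
python3 - <<'E'
from h import *
reds("wrist",(150,500,0,300),22,10)
c=shot("wrist","p130")
for q in ((.54,.0246,.085),(.54,.0306,.006),(.54,.08,.006),(.54,.1305,.006),(.54,.1305,.085)): print(q,np.round(proj(c,q)))
reds("scene",(100,560,150,420),22,8); reds("top",(0,640,90,470),22,8)
E
```

```text
time: 46.25
ee_pos: [0.5348, 0.0273, 0.2821]
eef_rot: [0.732, 0.681, -0.0, -0.001]
ft_force: [-0.2, 0.4, -1.7]
width: 0.0118
grip_force: 40.0
wrist [(247.0, [319.0, 95.0], [18.0, 21.0]), (26.0, [301.0, 99.0], [13.0, 4.0])]
(0.54, 0.0246, 0.085) [322. 208.]
(0.54, 0.0306, 0.006) [321. 186.]
(0.54, 0.08, 0.006) [318. 140.]
(0.54, 0.1305, 0.006) [315.  89.]
(0.54, 0.1305, 0.085) [314.  84.]
scene [(3787.5, [192.0, 315.0], [75.0, 62.0]), (671.0, [490.0, 348.0], [28.0, 31.0]), (110.5, [475.0, 253.0], [7.0, 18.0]), (100.5, [458.0, 230.0], [18.0, 6.0])]
top [(3715.5, [452.0, 180.0], [62.0, 76.0]), (565.0, [167.0, 133.0], [27.0, 26.0]), (208.5, [132.0, 264.0], [8.0, 25.0]), (205.5, [137.0, 306.0], [25.0, 10.0])]
```

```bash
python3 - <<'E'
from h import *
c=cv2.imread("pics/p130.png").astype(int)
m=(c[...,2]>1.3*c[...,0]); m[:60]=0;m[215:]=0;m[:,:220]=0;m[:,420:]=0
print([(a,np.round(r[0]).tolist(),np.round(r[1]).tolist()) for a,r in blobs(m,8)])
for v in range(80,190,6): print(v,c[v,264:376:6].sum(1)//3, )
E
```

```text
[(630.0, [317.0, 96.0], [20.0, 40.0])]
80 [170 170 170 180 180 180 180 180 180 180 180 181 182 182 181 183 183 183
 184]
86 [119 134 137 138 118 111  99  77  92  75  97  79 102 103 103 102 103  99
  86]
92 [119 169 175 175 128 124  66  66  68  76  74  65  65 126 127 126 125 120
  86]
98 [120 168 174 174 156 119  70  65  71  80  76  64  61 127 127 127 127 118
  87]
104 [120 164 170 171 172 167  82  66  72  70  69  59 100 123 124 124 124 114
  86]
110 [120 161 169 169 171 172 172 174 154 124 124 125 124 124 124 124 124 112
  87]
116 [120 153 167 168 167 168 169 168 135 121 121 120 121 120 121 121 121 105
  92]
122 [120 152 169 169 170 170 170 169 149 121 121 121 120 120 120 119 120 100
  97]
128 [120 150 168 168 168 169 169 169 154 120 121 120 120 119 120 120 120  96
  96]
134 [119 149 173 174 174 174 176 175 139 123 123 122 122 122 121 122 122  94
  95]
140 [119 149 175 176 177 178 177 177 143 125 124 125 123 124 123 123 122  92
  95]
146 [119 141 169 168 169 169 170 169 150 120 120 120 120 120 119 120 121  93
  95]
152 [119 136 174 173 174 174 175 173 152 121 121 119 119 119 119 119 121  97
  95]
158 [118 133 169 168 168 168 168 168 134 118 118 117 116 127 128 128 129  95
  96]
164 [118 134 170 170 149 168 165 166 143 122 122 120 122 133 133 133 133  96
  95]
170 [118 113 123 123 123 122 122 123 122 121 120 120 120 132 131 131 131  95
  96]
176 [118  96 124 124 125 125 125 125 125 123 124 122 122 135 134 135 135  97
  98]
182 [119  93 122 123 122 124 125 123 123 122 122 121 123 134 133 133 132  96
 103]
188 [114  97 100  98  99  98  97  97 100 102 106 105 105 106 106 108 106  99
 104]
```

All three nutmegs show as one cluster (40 × 20 px) at the rear of the tub. I'm loosening the grip so the cup swings back to its hang, then measuring its tilt.

```bash
cat >> h.py <<'E'
def rimrow():
    "column profile through the cup for rim rows, and model rows"
    c=shot("wrist"); i=c["img"].astype(int); 
    print("prof",[int(v) for v in i[0:300:6,300,1]])
    e=cv2.Canny(c["img"][:300],40,110); 
    for u in (296,300,336,340): print(u,np.where(e[:,u])[0].tolist())
    print({th:(int(proj(c,cuppts(th)["L"])[1]),int(proj(c,cuppts(th)["N"])[1])) for th in range(0,125,10)})
E
python3 -c "
from h import *
rimrow()"
python3 -m crank '0 0 0 0 -1;0 0 0 0 -1;0 0 0 0 -1;0 0 0 0 -1;0 0 0 0 -1;0 0 0 0 -1;0 0 0 0 -1;0 0 0 0 -1' 3; python3 -m crank '0 0 0 0 -1;0 0 0 0 -1' 8|grep width
python3 -c "
from h import *
rimrow()"
```

```text
prof [189, 189, 188, 188, 189, 190, 191, 191, 192, 191, 140, 141, 142, 192, 101, 65, 67, 64, 174, 176, 173, 174, 178, 177, 176, 175, 173, 176, 125, 125, 127, 100, 105, 169, 178, 171, 171, 187, 187, 187, 187, 186, 182, 167, 166, 166, 161, 178, 77, 77]
296 [56, 74, 82, 87, 91, 92, 93, 100, 101, 102, 103, 166, 185, 197, 285]
300 [56, 74, 82, 87, 88, 105, 106, 165, 185, 197, 255, 257, 264, 270, 275, 276, 277, 284, 285, 287]
336 [66, 74, 82, 87, 90, 91, 103, 104, 182, 184, 203, 286]
340 [68, 74, 82, 87, 185, 200, 285]
{0: (-54, 257), 10: (-28, 247), 20: (1, 241), 30: (32, 238), 40: (64, 238), 50: (96, 240), 60: (127, 245), 70: (158, 251), 80: (188, 260), 90: (219, 269), 100: (249, 280), 110: (280, 291), 120: (311, 304)}
time: 47.3
ee_pos: [0.5352, 0.0272, 0.2832]
eef_rot: [0.732, 0.682, -0.0, 0.0]
ft_force: [0.2, -0.3, -1.8]
width: 0.0121
grip_force: 3.0
width: 0.0119
prof [192, 193, 193, 193, 194, 194, 195, 195, 195, 185, 143, 143, 173, 193, 96, 64, 68, 65, 180, 176, 177, 177, 183, 166, 207, 205, 207, 132, 130, 129, 126, 127, 127, 127, 116, 118, 116, 113, 109, 126, 110, 111, 110, 109, 108, 108, 139, 144, 53, 53]
296 [55, 72, 80, 85, 89, 90, 101, 102, 138, 141, 161, 230, 274, 286]
300 [55, 56, 72, 80, 85, 86, 104, 105, 137, 140, 160, 231, 275, 286]
336 [65, 72, 80, 85, 89, 90, 91, 100, 101, 102, 140, 155, 266, 286]
340 [67, 72, 80, 85, 141, 155, 258, 259, 260, 261, 286]
{0: (-54, 256), 10: (-28, 247), 20: (0, 241), 30: (32, 238), 40: (64, 237), 50: (95, 240), 60: (127, 244), 70: (157, 251), 80: (188, 259), 90: (218, 269), 100: (249, 279), 110: (279, 291), 120: (311, 303)}
```

Tilt is now about 64°, so pressing the low foot edge on the shelf will right the cup. Carrying it to a free spot on the right.

```bash
python3 -m crank '-0.1 -0.03 0 0 -1;-0.15 -0.045 0 0 -1;-0.2 -0.06 0 0 -1;-0.2 -0.06 0 0 -1;-0.2 -0.06 0 0 -1;-0.2 -0.06 0 0 -1;-0.2 -0.06 0 0 -1;-0.15 -0.045 0 0 -1;0 0 0 0 -1;0 0 0 0 -1' 10|grep pos; python3 -m crank '0 0 0.15 0 -1;0 0 0.2 0 -1;0 0 0.2 0 -1;0 0 0.15 0 -1;0 0 0.065 0 -1;0 0 0 0 -1;0 0 0 0 -1'
python3 -c "
from h import *
rimrow();togo((.432,-.247,.13))"
```

```text
ee_pos: [0.4315, -0.2463, 0.2831]
time: 49.25
ee_pos: [0.4328, -0.246, 0.1316]
eef_rot: [0.731, 0.682, 0.0, 0.001]
ft_force: [0.7, -0.5, -1.3]
width: 0.0115
grip_force: 10.0
prof [195, 196, 196, 196, 197, 196, 195, 193, 193, 193, 193, 192, 193, 194, 194, 194, 195, 195, 195, 194, 194, 188, 143, 142, 146, 210, 209, 135, 132, 130, 129, 127, 129, 129, 126, 115, 118, 117, 109, 131, 112, 113, 112, 113, 110, 109, 129, 144, 53, 53]
296 [127, 146, 161, 232, 236, 274, 286]
300 [127, 146, 160, 232, 236, 275, 276, 286]
336 [144, 147, 158, 235, 268, 269, 286]
340 [145, 147, 155, 235, 260, 261, 285]
{0: (-53, 258), 10: (-28, 248), 20: (1, 242), 30: (33, 239), 40: (65, 238), 50: (96, 241), 60: (127, 245), 70: (158, 252), 80: (189, 260), 90: (219, 270), 100: (249, 280), 110: (280, 292), 120: (311, 304)}
tcp [ 0.4329 -0.2463  0.132 ] togo/0.2 [-0.004 -0.004  0.01 ]
```

```bash
python3 -m crank '0 0 0.08 0 -1;0 0 0.08 0 -1;0 0 0.02 0 -1;0 0 0 0 -1;0 0 0 0 -1' 6|grep -E "pos|ft"; python3 -m crank '-0.05 0 0.015 0 -1;-0.05 0 0.015 0 -1;0 0 0 0 -1'|grep -E "pos|ft"; python3 -c "
from h import *
rimrow()"|grep -v prof;python3 -m crank '-0.06 0 0.015 0 -1;-0.06 0 0.015 0 -1;0 0 0 0 -1'|grep -E "pos|ft"; python3 -c "
from h import *
rimrow()"|grep -v prof
```

```text
ee_pos: [0.4328, -0.2466, 0.0957]
ft_force: [0.6, -0.2, 1.7]
ee_pos: [0.4312, -0.2685, 0.0896]
ft_force: [1.7, -0.9, 6.5]
296 [104, 116, 154, 242, 279, 286]
300 [104, 115, 153, 242, 280, 281, 282, 284, 286, 287, 295, 296, 297, 298, 299]
336 [111, 112, 115, 145, 242, 279, 286]
340 [112, 113, 117, 142, 143, 242, 274, 275, 285]
{0: (-57, 255), 10: (-30, 246), 20: (0, 239), 30: (31, 236), 40: (63, 236), 50: (94, 239), 60: (126, 243), 70: (157, 250), 80: (187, 258), 90: (217, 268), 100: (248, 278), 110: (279, 290), 120: (310, 302)}
ee_pos: [0.4279, -0.2923, 0.082]
ft_force: [0.2, -2.7, 3.5]
296 [67, 79, 127, 128, 141, 142, 145, 241, 258, 286]
300 [67, 79, 140, 142, 143, 241, 260, 261, 274, 277, 278, 279, 280, 281, 282, 283, 284, 286, 287, 288, 293, 294, 295, 296, 297, 298, 299]
336 [78, 126, 127, 170, 241, 258, 286]
340 [78, 126, 171, 172, 241, 256, 257, 285]
{0: (-58, 255), 10: (-31, 245), 20: (-1, 239), 30: (30, 236), 40: (62, 236), 50: (94, 238), 60: (125, 243), 70: (156, 250), 80: (187, 258), 90: (217, 267), 100: (248, 278), 110: (279, 290), 120: (310, 302)}
```

```bash
python3 -m crank '-0.065 0 0.02 0 -1;-0.065 0 0.02 0 -1;0 0 0 0 -1;-0.045 0 0.055 0 -1;-0.045 0 0.06 0 -1;0 0 0 0 -1;0 0 0 0 -1'|grep -E "pos|ft"; python3 -c "
from h import *
rimrow()"|grep -v prof;python3 -m crank '-0.035 0 0.06 0 -1;-0.035 0 0.06 0 -1;0 0 0 0 -1;0 0 0 0 -1'|grep -E "pos|ft"; python3 -c "
from h import *
rimrow();circ()"|grep -v prof
```

```text
ee_pos: [0.4252, -0.3333, 0.0507]
ft_force: [0.2, -1.4, -0.9]
296 [14, 105, 123, 214, 247, 267, 286]
300 [14, 103, 124, 125, 216, 248, 275, 277, 284, 288, 289, 290, 291, 292, 293, 294, 295, 296, 297, 298, 299]
336 [14, 89, 105, 214, 247, 254, 286]
340 [15, 89, 107, 213, 247, 254, 285]
{0: (-55, 256), 10: (-29, 247), 20: (0, 241), 30: (31, 237), 40: (63, 237), 50: (95, 240), 60: (126, 244), 70: (157, 251), 80: (188, 259), 90: (218, 269), 100: (249, 279), 110: (279, 291), 120: (311, 303)}
ee_pos: [0.4241, -0.3477, 0.0265]
ft_force: [-0.1, -0.0, 0.6]
296 [69, 132, 197, 263, 285]
300 [68, 132, 198, 263]
336 [70, 196, 262, 285]
340 [71, 195, 262, 285]
{0: (-55, 256), 10: (-29, 247), 20: (0, 241), 30: (32, 238), 40: (64, 237), 50: (95, 240), 60: (127, 245), 70: (157, 251), 80: (188, 259), 90: (218, 269), 100: (249, 279), 110: (279, 291), 120: (311, 303)}
circ [[321.5, 123.5, 142.6999969482422], [291.5, 127.5, 159.39999389648438]] nuts [] tau [-0.04 -0.05  0.04]
```

```bash
python3 -m crank '0 0 0.006 0 -1;0 0 0 0 -1;0 0 0 0 0;0 0 0 0 0;0 0 0 0 0;0 0 0 0 0;0 0 0 0 0;0 0 0 0 0'; python3 -m crank '0 0 -0.15 0 0;0 0 -0.2 0 0;0 0 -0.2 0 0;0 0 -0.2 0 0;0 0 -0.2 0 0;0 0 0 0 0;0 0 0 0 0'
python3 - <<'E'
from h import *
np.set_printoptions(precision=4,suppress=True)
c=shot("wrist","cupdown");g=cv2.GaussianBlur(cv2.cvtColor(c['img'],cv2.COLOR_BGR2GRAY),(5,5),0)
h=cv2.HoughCircles(g,cv2.HOUGH_GRADIENT,1,20,param1=80,param2=25,minRadius=30,maxRadius=90)[0][:5]
for x,y,r in h: print(x,y,r,plane(c,(x,y),.055),"z by radius",r)
a=h[0]; ax=plane(c,a[:2],.055); 
# ellipse check: expected projection radius of r=.046 circle at z=.055 and inner foot circle
import math
P=np.array([proj(c,ax+.046*np.array([math.cos(t),math.sin(t),0])) for t in np.linspace(0,6.28,24)]); print("model rim u",P[:,0].min(),P[:,0].max(),"v",P[:,1].min(),P[:,1].max())
e=cv2.Canny(c["img"],40,110); x,y=int(a[0]),int(a[1]); print("col",np.where(e[:300,x])[0],"row",np.where(e[y,x-110:x+110])[0]+x-110)
F=proj(c,(ax[0],ax[1],0.003));print("foot centre px if upright",F)
E
```

```text
time: 52.55
ee_pos: [0.4245, -0.3479, 0.026]
eef_rot: [0.732, 0.682, 0.0, 0.0]
ft_force: [-0.2, 0.2, -0.8]
width: 0.0428
grip_force: 0.0
time: 53.25
ee_pos: [0.4247, -0.3481, 0.2165]
eef_rot: [0.732, 0.682, -0.0, 0.001]
ft_force: [-0.7, -0.8, -0.7]
width: 0.0437
grip_force: 0.0
313.5 120.5 57.3 [ 0.4282 -0.2742  0.055 ] z by radius 57.3
627.5 73.5 78.7 [ 0.6629 -0.2571  0.055 ] z by radius 78.7
600.5 70.5 58.5 [ 0.6426 -0.2536  0.055 ] z by radius 58.5
330.5 134.5 37.2 [ 0.4405 -0.2855  0.055 ] z by radius 37.2
model rim u 253.35845235824726 373.6035355718775 v 55.732772901767476 180.32799702182052
col [ 64  88 137 138 179] row [225 256 260 283 322 347 371 375]
foot centre px if upright [313.7979 118.9723]
```

The cup is upright at (0.428, −0.274) and released. On to the barks.

```bash
python3 -m crank '0.22 0.004 0 0 0;0.22 0.004 0 0 0;0.22 0.004 0 0 0;0.22 0.004 0 0 0;0.22 0.004 0 0 0;0.22 0.004 0 0 0;0.22 0.004 0 0 0;0.22 0.004 0 0 0;0.22 0.004 0 0 0;0.22 0.004 0 0 0'|grep pos; python3 -m crank '0.22 0.004 0 0 0;0.22 0.004 0 0 0;0.22 0.004 0 0 0;0.22 0.004 0 0 0;0 0 0 0 0;0 0 0 0 0'|grep pos
cat >> h.py <<'E'
def barks(zt=.011):
    c=shot("wrist"); i=c["img"].astype(int); m=(i[...,2]-i[...,0]>40)&(i[...,2]>1.4*i[...,0]); m[300:]=0
    for a,r in blobs(m,120):
        e=ends(r); p,q=[plane(c,x,zt*.6) for x in e]; d=q-p
        print(round(a),np.round(r[0]),"ctr",np.round((p+q)[:2]/2,4),"len",round(np.linalg.norm(d),4),"ang",round(np.degrees(np.arctan2(d[1],d[0])),1))
    return c
E
python3 - <<'E'
from h import *
c=barks(); t=reds("top",(0,640,90,470),22,8); sc=reds("scene",(420,560,200,300))
print(read_state()["joint_positions"].round(2) if hasattr(read_state()["joint_positions"],"round") else read_state()["joint_positions"])
for A,B in(((132,264),(475.5,253)),((137,306),(458,230))): print(tri([(t,A),(sc,B)]))
E
```

```text
ee_pos: [0.4625, 0.0919, 0.2146]
ee_pos: [0.4779, 0.2668, 0.2142]
1054 [383. 109.] ctr [0.5406 0.3456] len 0.0471 ang -43.3
1004 [294. 132.] ctr [0.4618 0.331 ] len 0.0466 ang -160.2
top [(3720.0, [452.0, 180.0], [62.0, 75.0]), (590.0, [169.0, 132.0], [27.0, 28.0]), (136.0, [137.0, 306.0], [25.0, 10.0]), (35.5, [126.0, 270.0], [9.0, 5.0]), (20.0, [140.0, 258.0], [7.0, 4.0]), (10.0, [250.0, 258.0], [4.0, 4.0])]
scene [(109.5, [475.0, 253.0], [7.0, 18.0]), (99.0, [459.0, 230.0], [18.0, 6.0])]
[ 0.25  0.31 -0.99  1.64  0.26  1.34 -0.86]
(array([0.53958999, 0.34599124, 0.00554531]), np.float64(0.0004884132933260838))
(array([0.46176031, 0.33098365, 0.00470488]), np.float64(0.00040565969614260016))
```

```bash
python3 -c "
from h import *
togo((.5406,.3456,.08),np.radians(136.7))"
```

```text
tcp [0.4793 0.2642 0.2152] togo/0.2 [0.429 0.277 0.675]
yaw units (tool z down: minus) -0.565
yaw units (tool z down: minus) 1.435
```

```bash
python3 -m crank '0.143 0.092 0.1 0 0;0.143 0.092 0.1 0 0;0.143 0.093 0.1 0 0;0 0 0.1 -0.09 0;0 0 0.1 -0.09 0;0 0 0.1 -0.09 0;0 0 0.075 -0.09 0;0 0 0 -0.09 0;0 0 0 -0.09 0;0 0 0 -0.025 0'|grep pos; python3 -m crank '0 0 0 0 0;0 0 0 0 0'|grep pos; python3 -c "
from h import *
barks()
togo((.5406,.3456,.003),np.radians(136.7))"
```

```text
ee_pos: [0.5412, 0.3454, 0.0805]
ee_pos: [0.541, 0.3462, 0.0809]
2390 [203. 173.] ctr [0.4616 0.3309] len 0.0477 ang 19.8
1968 [315. 249.] ctr [0.5404 0.3452] len 0.0482 ang -43.4
tcp [0.5408 0.3465 0.0809] togo/0.2 [-0.002 -0.004  0.39 ]
yaw units (tool z down: minus) -0.001
yaw units (tool z down: minus) 1.999
```

```bash
python3 -m crank '0 -0.004 0.2 0 0;0 0 0.15 0 0;0 0 0.04 0 0;0 0 0 0 0;0 0 0 0 -1;0 0 0 0 -1;0 0 0 0 -1;0 0 0 0 -1;0 0 0 0 -1;0 0 0 0 -1' 20; python3 -m crank '0 0 0 0 -1;0 0 -0.2 0 -1;0 0 -0.2 0 -1;0 0 -0.2 0 -1;0 0 -0.2 0 -1;0 0 0 0 -1;0 0 0 0 -1'; python3 -c "
from h import *
togo((.538,.066,.163)); barks()"
```

```text
time: 57.3
ee_pos: [0.5401, 0.347, 0.0033]
eef_rot: [0.368, 0.93, 0.0, 0.0]
ft_force: [-0.7, 0.4, 3.1]
width: 0.0175
grip_force: 20.0
time: 58.0
ee_pos: [0.5401, 0.347, 0.1633]
eef_rot: [0.368, 0.93, 0.0, 0.001]
ft_force: [0.7, -0.6, -0.5]
width: 0.0178
grip_force: 20.0
tcp [0.5401 0.347  0.1633] togo/0.2 [-9.540e-01 -1.031e+00  1.000e-03]
1624 [316. 278.] ctr [0.5796 0.3094] len 0.0386 ang -43.2
1308 [232. 158.] ctr [0.4617 0.331 ] len 0.0472 ang 19.8
```

```bash
python3 -m crank '-0.119 -0.129 0 0 -1;-0.119 -0.129 0 0 -1;-0.119 -0.129 0 0 -1;-0.119 -0.129 0 0 -1;-0.119 -0.129 0 0 -1;-0.119 -0.129 0 0 -1;-0.119 -0.129 0 0 -1;-0.121 -0.128 0 0 -1;0 0 0 0 -1;0 0 0 0 -1'|grep pos;python3 -m crank '0 0 0.2 0 -1;0 0 0.2 0 -1;0 0 0 0 -1;0 0 0 0 -1;0 0 0 0 -0.2;0 0 0 0 -0.2;0 0 0 0 -0.2;0 0 0 0 -0.2;0 0 0 0 -0.2'; python3 -m crank '0 0 -0.2 0 -0.2;0 0 -0.2 0 0;0 0 -0.2 0 0;0 0 0 0 0;0 0 0 0 0'|grep pos;python3 -c "
from h import *
togo((.4618,.331,.2),np.radians(199.8)); reds('wrist',(100,540,0,300),30,40);s=read_state();print(s['joint_positions'])
c=shot('wrist')
for q in ((.486,.027,.085),(.59,.022,.085),(.598,.133,.085),(.486,.138,.085)): print(np.round(proj(c,q)))"
```

```text
ee_pos: [0.5372, 0.0649, 0.1617]
time: 59.95
ee_pos: [0.538, 0.0658, 0.0833]
eef_rot: [0.368, 0.93, -0.0, 0.0]
ft_force: [0.4, 0.2, 0.4]
width: 0.0344
grip_force: 0.0
ee_pos: [0.5382, 0.0659, 0.2035]
tcp [0.5382 0.0659 0.2035] togo/0.2 [1.186 0.705 0.016]
yaw units (tool z down: minus) -0.7
yaw units (tool z down: minus) 1.3
wrist [(927.0, [319.0, 208.0], [51.0, 20.0]), (283.0, [372.0, 171.0], [18.0, 20.0])]
[ 0.79164995  0.40328353 -1.22389009  1.66581242  0.38839661  1.34945224
  0.32210541]
[227. 215.]
[322. 315.]
[443. 227.]
[344. 102.]
```

```bash
python3 -m crank '0.148 0.088 0 0 0;0.148 0.088 0 0 0;0.148 0.088 0 0 0;0.148 0.088 0 0 0;0.148 0.088 0 0 0;0.148 0.088 0 0 0;0.148 0.088 0 0 0;0.15 0.089 0 0 0;0 0 0 0 0'|grep pos; python3 -m crank '0 0 0.1 -0.09 0;0 0 0.1 -0.09 0;0 0 0.1 -0.09 0;0 0 0.1 -0.09 0;0 0 0.1 -0.09 0;0 0 0.1 -0.09 0;0 0 0 -0.09 0;0 0 0 -0.07 0;0 0 0 0 0;0 0 0 0 0'|grep pos; python3 -c "
from h import *
barks()
togo((.4618,.331,.003),np.radians(199.8))"
```

```text
ee_pos: [0.4576, 0.3358, 0.2019]
ee_pos: [0.4611, 0.3307, 0.0822]
1974 [317. 252.] ctr [0.4627 0.3312] len 0.048 ang 19.7
tcp [0.4613 0.3308 0.0824] togo/0.2 [-0.003  0.     0.397]
yaw units (tool z down: minus) -0.002
yaw units (tool z down: minus) 1.998
```

```bash
python3 -m crank '-0.003 0 0.2 0 0;0 0 0.15 0 0;0 0 0.045 0 0;0 0 0 0 0;0 0 0 0 -1;0 0 0 0 -1;0 0 0 0 -1;0 0 0 0 -1;0 0 0 0 -1;0 0 0 0 -1' 20; python3 -m crank '0 0 0 0 -1;0 0 -0.2 0 -1;0 0 -0.2 0 -1;0 0 -0.2 0 -1;0 0 -0.2 0 -1;0 0 0 0 -1;0 0 0 0 -1'; python3 -c "
from h import *
togo((.538,.072,.163)); barks()"
```

```text
time: 63.5
ee_pos: [0.4623, 0.3315, 0.0045]
eef_rot: [-0.172, 0.985, -0.0, 0.0]
ft_force: [-0.6, -2.3, 6.6]
width: 0.0175
grip_force: 20.0
time: 64.2
ee_pos: [0.4623, 0.3314, 0.1643]
eef_rot: [-0.172, 0.985, -0.0, 0.001]
ft_force: [-0.5, -1.0, -0.9]
width: 0.0175
grip_force: 20.0
tcp [0.4623 0.3314 0.1643] togo/0.2 [ 0.083 -1.349  0.007]
1700 [316. 277.] ctr [0.513  0.3489] len 0.0406 ang 19.8
```

```bash
python3 -m crank '0.0104 -0.1686 0 0 -1;0.0104 -0.1686 0 0 -1;0.0104 -0.1686 0 0 -1;0.0104 -0.1686 0 0 -1;0.0104 -0.1686 0 0 -1;0.0104 -0.1686 0 0 -1;0.0104 -0.1686 0 0 -1;0.0104 -0.1686 0 0 -1;0 0 0 0 -1;0 0 0 0 -1'|grep pos;python3 -m crank '0 0 0.2 0 -1;0 0 0.2 0 -1;0 0 0 0 -1;0 0 0 0 -1;0 0 0 0 -0.2;0 0 0 0 -0.2;0 0 0 0 -0.2;0 0 0 0 -0.2;0 0 0 0 -0.2'; python3 -m crank '0 0 -0.2 0 -0.2;0 0 -0.2 0 0;0 0 -0.2 0 0;0 0 -0.2 0 0;0 0 -0.15 0 0;0 0 0 0 0'|grep pos
python3 - <<'E'
from h import *
np.set_printoptions(precision=4,suppress=True)
c=shot("wrist","end"); i=c["img"].astype(int); m=(i[...,2]>1.3*i[...,0]); m[310:]=0
print("w",[(a,np.round(r[0]).tolist(),np.round(r[1]).tolist(),plane(c,r[0],.016)[:2]) for a,r in blobs(m,30)])
for q in ((.486,.027,.085),(.59,.022,.085),(.598,.133,.085),(.486,.138,.085)): print(np.round(proj(c,q)))
reds("top",(0,640,90,470),22,8); reds("scene",(150,560,150,420),22,8)
E
```

```text
ee_pos: [0.5372, 0.0711, 0.1626]
time: 66.15
ee_pos: [0.5379, 0.0718, 0.0843]
eef_rot: [-0.172, 0.985, -0.0, 0.0]
ft_force: [0.7, -0.1, -0.8]
width: 0.0345
grip_force: 0.0
ee_pos: [0.539, 0.0729, 0.278]
w [(4112.0, [27.0, 217.0], [108.0, 54.0], array([ 0.6725, -0.2118])), (1123.5, [316.0, 201.0], [43.0, 43.0], array([0.5499, 0.0758])), (532.0, [362.0, 209.0], [19.0, 38.0], array([0.5415, 0.1246]))]
[287. 130.]
[246. 238.]
[356. 283.]
[408. 175.]
top [(3717.0, [453.0, 180.0], [62.0, 75.0])]
scene [(3793.5, [192.0, 315.0], [74.0, 62.0]), (668.0, [490.0, 348.0], [28.0, 31.0])]
```

```bash
python3 - <<'E'
from h import *
np.set_printoptions(precision=3,suppress=True)
def q(f,box,k=1.3):
    i=cv2.imread(f"pics/{f}.png").astype(int); m=(i[...,2]>k*i[...,0]); u0,u1,v0,v1=box; w=np.zeros_like(m); w[v0:v1,u0:u1]=m[v0:v1,u0:u1]
    print(f,[(a,np.round(r[0]).tolist(),np.round(r[1]).tolist()) for a,r in blobs(w,6)])
q("top0",(470,550,280,345)); q("cupdown",(230,400,40,200)); q("cup1",(250,400,40,190)); q("p130",(230,420,60,300)); q("p120",(180,450,150,300)); q("p105c",(180,450,150,300))
t=shot("top","topend")["img"]; cv2.imwrite("pics/topend.png",t); q("topend",(0,640,90,470)); 
# nut blob outline in the last wrist picture: distance transform peaks
i=cv2.imread("pics/end.png").astype(int); m=((i[...,2]>1.3*i[...,0])).astype(np.uint8); m[310:]=0; m[:,:200]=0
for v in range(172,236,4): print(v,"".join("#" if x else "." for x in m[v,284:384:2]))
E
```

```text
top0 [(243.0, [504.0, 320.0], [17.0, 28.0])]
cupdown []
cup1 [(355.0, [309.0, 96.0], [22.0, 20.0]), (348.5, [333.0, 98.0], [22.0, 20.0]), (336.5, [300.0, 118.0], [21.0, 21.0])]
p130 [(630.0, [317.0, 96.0], [20.0, 40.0])]
p120 [(132.5, [316.0, 201.0], [8.0, 35.0])]
p105c [(159.0, [316.0, 197.0], [8.0, 37.0])]
topend [(53599.5, [308.0, 287.0], [542.0, 154.0]), (3779.5, [453.0, 180.0], [62.0, 76.0]), (368.5, [118.0, 118.0], [71.0, 14.0]), (99.0, [143.0, 159.0], [34.0, 13.0]), (80.5, [282.0, 99.0], [28.0, 12.0]), (22.5, [334.0, 450.0], [13.0, 8.0]), (17.0, [338.0, 464.0], [9.0, 16.0]), (15.5, [306.0, 133.0], [8.0, 8.0]), (12.5, [222.0, 248.0], [15.0, 7.0]), (12.5, [186.0, 222.0], [5.0, 8.0]), (11.0, [283.0, 130.0], [9.0, 6.0]), (7.5, [160.0, 183.0], [15.0, 8.0]), (6.5, [291.0, 110.0], [6.0, 8.0]), (6.0, [232.0, 263.0], [6.0, 11.0])]
172 ..................................................
176 .................######...........................
180 .............###########..........................
184 ..........###############.........................
188 ......##################..........................
192 ...#####################..............######......
196 ...####################..............########.....
200 ....########..#########..............########.....
204 .....####.....#########..............#######......
208 ..............#########............########.......
212 ..............########...........###########......
216 ..............########..........###########.......
220 ..............########..........#########.........
224 .................................######...........
228 ..................................................
232 ..................................................
```

The wrist view shows both barks in the tub but only two nutmegs, and the cup was empty. I'm clearing the arm out of the overhead view to look for the third.

```bash
python3 -m crank '0.161 -0.175 0 0 0;0.161 -0.175 0 0 0;0.161 -0.175 0 0 0;0.161 -0.175 0 0 0;0.161 -0.175 0 0 0;0.161 -0.175 0 0 0;0.161 -0.175 0 0 0;0.161 -0.175 0 0 0;0.161 -0.175 0 0 0;0.161 -0.175 0 0 0'|grep pos; python3 -m crank '0.161 -0.175 0 0 0;0.161 -0.175 0 0 0;0.161 -0.175 0 0 0;0 0 0 0 0;0 0 0 0 0'|grep pos
python3 - <<'E'
from h import *
for n in ("top","scene"):
    c=shot(n,n+"clr"); i=c["img"].astype(int); m=(i[...,2]>1.25*i[...,0])&(i[...,2]-i[...,0]>12); 
    if n=="scene": m[:140]=0
    else: m[:80]=0
    print(n,[(a,np.round(r[0]).tolist(),np.round(r[1]).tolist(),np.round(plane(c,r[0],.01),3)[:2].tolist()) for a,r in blobs(m,6)])
E
```

```text
ee_pos: [0.3534, -0.3645, 0.273]
ee_pos: [0.2991, -0.4945, 0.2723]
top [(3799.0, [453.0, 180.0], [62.0, 76.0], [0.698, -0.257]), (630.5, [168.0, 133.0], [28.0, 29.0], [0.797, 0.29]), (366.0, [277.0, 257.0], [25.0, 25.0], [0.55, 0.076]), (67.5, [251.0, 258.0], [11.0, 11.0], [0.548, 0.124]), (21.5, [252.0, 269.0], [6.0, 8.0], [0.528, 0.122])]
scene [(3941.5, [194.0, 315.0], [76.0, 63.0], [0.655, -0.255]), (2019.5, [613.0, 174.0], [69.0, 52.0], [0.302, 0.781]), (1309.5, [572.0, 460.0], [39.0, 73.0], [0.992, 0.35]), (1050.5, [304.0, 148.0], [17.0, 81.0], [0.093, -0.002]), (718.0, [490.0, 348.0], [33.0, 28.0], [0.784, 0.294]), (360.0, [519.0, 466.0], [30.0, 62.0], [0.995, 0.267]), (259.5, [618.0, 449.0], [25.0, 46.0], [0.983, 0.428]), (90.5, [506.0, 460.0], [29.0, 18.0], [0.984, 0.251]), (58.0, [448.0, 474.0], [35.0, 14.0], [0.997, 0.156]), (55.0, [446.0, 463.0], [40.0, 16.0], [0.98, 0.158]), (54.5, [401.0, 473.0], [12.0, 30.0], [0.989, 0.087]), (37.0, [422.0, 467.0], [9.0, 20.0], [0.982, 0.121]), (27.5, [477.0, 457.0], [13.0, 8.0], [0.976, 0.207]), (24.0, [405.0, 464.0], [12.0, 6.0], [0.976, 0.095]), (18.5, [352.0, 250.0], [3.0, 8.0], [0.509, 0.078]), (12.5, [541.0, 476.0], [4.0, 5.0], [1.012, 0.294]), (12.0, [468.0, 456.0], [7.0, 7.0], [0.973, 0.194]), (11.0, [383.0, 466.0], [21.0, 7.0], [0.976, 0.062]), (11.0, [376.0, 250.0], [2.0, 7.0], [0.513, 0.13]), (7.0, [470.0, 477.0], [4.0, 5.0], [1.003, 0.188]), (6.5, [341.0, 473.0], [8.0, 6.0], [0.981, -0.003]), (6.5, [308.0, 473.0], [4.0, 10.0], [0.976, -0.053]), (6.0, [356.0, 475.0], [4.0, 4.0], [0.986, 0.019])]
```

```bash
python3 - <<'E'
from h import *
def asc(f,u0,u1,v0,v1,st,sv):
    i=cv2.imread(f"pics/{f}.png").astype(int) 
    print(f)
    for v in range(v0,v1,sv): print(v,"".join("R" if i[v,u,2]>1.3*i[v,u,0]+3 else "r" if i[v,u,2]>1.12*i[v,u,0]+2 else "#" if i[v,u].max()<60 else "+" if i[v,u].max()<125 else "." for u in range(u0,u1,st)))
asc("cupdown",246,386,56,190,3,6)
t=cv2.imread("pics/topclr.png"); asc("topclr",236,312,216,300,1,2)
E
```

```text
cupdown
56 ...............................................
62 ...............................................
68 ..................++++++++++++.................
74 ..............++++++++++++++++++++.............
80 ...........++++++++++++++++++++++++++..........
86 ...........+++++++++++++++++++++++++++.........
92 ........++++++++++........++++++++++++++.......
98 ...........+++............++++++++++++++.......
104 ...........................++++++++++++++......
110 ..+.......................++++++++++++++++.....
116 ..+.......................++++++++++++++++.....
122 ..+.......................++++++++++++++++.....
128 ..+......................++++++++.++++++++.....
134 ..++....................++++++++.+++++++++.....
140 ...+..................+++++++...+++++++++......
146 ...+.......+++++....++++++++...+++++++++.......
152 ........+++++++++++++++++++++++++++++++........
158 ..........++++++++++++++++++++++++++++.........
164 ............++++++++++++++++++++++++...........
170 .........++...+++++++++++++++++++..............
176 ..........+.+.....+++++++++++..................
182 ....
[... 2804 characters left out ...]
++++++++++++++++++++++++++++++++++++++++++++++++++++
284 ++++++++++++++++++++++++++++++++++++++++++++++++++++++++++++++++++++++++++++
286 ++++++++++++++++++++++++++++++++++++++++++++++++++++++++++++++++++++++++++++
288 ++++++++++++++++++++++++++++++++++++++++++++++++++++++++++++++++++++++++++++
290 +++++++++++++++++++++++++++++++++++++++++++++++++++++++###++++++++++++++++++
292 +++++++++++++++++++++++++++++++++++++++++++++++++++++###########++++++++++++
294 ++++++++++++++++++++++++++++++++++++++++++++++++++++###########+++++++++++++
296 ++++++++++++++++++++++++++++++++++++++++++++++++++++##########++++++++++++++
298 +++++++++++++++++++++++++++++++++++++++++++++++++++++#########++++++++++++++
```

```bash
python3 - <<'E'
from h import *
for n in ("top","scene"):
    a=cv2.imread(f"pics/{n}0.png").astype(int); c=shot(n); b=c["img"].astype(int)
    f=lambda i:(i[...,2]-i[...,0]-0.0)
    ra=cv2.GaussianBlur((a[...,2]/(a[...,0]+8.)).astype(np.float32),(3,3),0); rb=cv2.GaussianBlur((b[...,2]/(b[...,0]+8.)).astype(np.float32),(3,3),0)
    d=(rb-ra)
    for nm,m in(("redder",d>.15),("less",d<-.15)): print(n,nm,[(x,np.round(r[0]).tolist(),np.round(r[1]).tolist()) for x,r in blobs(m,10)][:14])
E
```

```text
top redder [(387.5, [277.0, 257.0], [25.0, 26.0]), (173.5, [413.0, 259.0], [7.0, 34.0]), (56.0, [251.0, 258.0], [9.0, 8.0]), (18.0, [252.0, 269.0], [4.0, 7.0]), (16.5, [390.0, 262.0], [5.0, 7.0])]
top less [(261.0, [504.0, 320.0], [17.0, 29.0]), (256.0, [132.0, 264.0], [10.0, 27.0]), (250.5, [137.0, 306.0], [26.0, 11.0]), (197.5, [411.0, 272.0], [44.0, 7.0])]
scene redder [(253.5, [48.0, 74.0], [12.0, 48.0]), (138.5, [11.0, 47.0], [31.0, 10.0]), (78.0, [73.0, 57.0], [6.0, 18.0]), (58.5, [91.0, 70.0], [9.0, 15.0]), (45.0, [20.0, 85.0], [6.0, 15.0]), (42.5, [46.0, 80.0], [9.0, 10.0]), (23.0, [352.0, 251.0], [4.0, 8.0]), (11.5, [21.0, 18.0], [2.0, 10.0])]
scene less [(329.0, [49.0, 35.0], [17.0, 36.0]), (240.0, [22.0, 77.0], [16.0, 44.0]), (150.5, [475.0, 253.0], [9.0, 20.0]), (138.5, [458.0, 230.0], [21.0, 8.0]), (135.0, [12.0, 28.0], [11.0, 24.0]), (65.5, [365.0, 317.0], [23.0, 5.0]), (57.5, [166.0, 237.0], [6.0, 18.0]), (37.0, [8.0, 66.0], [4.0, 15.0]), (10.5, [69.0, 72.0], [4.0, 4.0])]
```

```bash
python3 - <<'E'
from h import *
def asc(f,u0,u1,v0,v1,st,sv):
    i=cv2.imread(f"pics/{f}.png").astype(int); print(f)
    for v in range(v0,v1,sv): print(v,"".join("R" if i[v,u,2]>1.3*i[v,u,0]+3 else "r" if i[v,u,2]>1.12*i[v,u,0]+2 else "#" if i[v,u].max()<60 else "+" if i[v,u].max()<125 else "-" if i[v,u].max()<160 else "." for u in range(u0,u1,st)))
asc("p130",250,390,64,300,2,5)
asc("end",270,420,120,290,2,4)
E
```

```text
p130
64 ----------------------------------------..............................
69 ----------------------------------------------........................
74 -.....................................................................
79 -.....................................................................
84 -...-+++++++++++++++++++++++++++++++++++++++++++++++++++++++++++-.....
89 -...-++++-.........----++rRRRRrRRRRRRRRRRRr+---------------+++++-.....
94 -....++++-.........---+rRRRRRRRRRRRRRRRRRRRRr-------------++++++-.....
99 -....++++-..........--+rRRRRRRRRRRRRRRRRRRRRr+------------++++++......
104 -....-+++-..............+rRRRRrrRRRRRRRRRrr+--------------++++++......
109 -....-+++-.....................---------------------------++++++......
114 -....-+++-.....................----+------+---+----------+++++++......
119 -....-++++-....................-+++++++++++++++++++++++++++++++-......
124 -....-++++-....................-+++++++++++++++++++++++++++++++-......
129 --...-++++-....................--++++++++++++++++++++++++++++++-......
134 --...-++++-....................-------+-+----+---
[... 5240 characters left out ...]
.-++++++++++++++++++++++++++++++-...........................
260 ---..................-++++++++++++++++++++++++-............................
264 +++++---.................--++++++++++++++++++-.............................
268 ++++++++++--..................--++++++++++++-..............................
272 --+++++++++++++---.................-+++++++-...............................
276 ------++++++++--------..................-+-................................
280 -----+-+-+++--++++---------................................................
284 ----+-------------+++++---------......................+###+-...............
288 -----------------------+++++-------.............-##########+...............
```

```bash
python3 - <<'E'
from h import *
for f in ("hang2","p105","p105b","p105c","p120","p130","cupdown","end","pour0","pour1","wrist3","hang2t","hangt","scene4","pour1s","hang"):
    i=cv2.imread(f"pics/{f}.png")
    if i is None: continue
    i=i.astype(int); m=(i[...,2]>1.3*i[...,0]+3)
    if f[0] in "pcew": m[345:]=0
    print(f,[(a,np.round(r[0]).tolist(),np.round(r[1]).tolist()) for a,r in blobs(m,12) if not(f.startswith(("hang","scene","pour1s")) and (r[0][1]<140 or r[0][1]>440))][:9])
E
```

```text
hang2 [(3880.5, [193.0, 315.0], [75.0, 63.0]), (698.0, [490.0, 348.0], [34.0, 27.0]), (127.0, [475.0, 253.0], [8.0, 19.0]), (117.0, [459.0, 230.0], [20.0, 7.0]), (27.5, [356.0, 162.0], [4.0, 13.0]), (26.5, [338.0, 166.0], [7.0, 7.0]), (13.5, [354.0, 170.0], [2.0, 9.0])]
p105 [(361.0, [319.0, 268.0], [7.0, 56.0]), (175.0, [362.0, 334.0], [19.0, 12.0]), (163.0, [270.0, 335.0], [18.0, 12.0]), (22.5, [638.0, 6.0], [11.0, 3.0])]
p105b [(176.0, [361.0, 335.0], [20.0, 12.0]), (160.0, [270.0, 335.0], [18.0, 11.0]), (60.0, [316.0, 222.0], [5.0, 19.0])]
p105c [(227.5, [603.0, 4.0], [8.0, 40.0]), (174.0, [362.0, 334.0], [19.0, 12.0]), (162.5, [271.0, 335.0], [18.0, 12.0]), (142.0, [316.0, 197.0], [8.0, 36.0])]
p120 [(460.5, [603.0, 6.0], [13.0, 50.0]), (175.0, [361.0, 335.0], [20.0, 12.0]), (161.0, [270.0, 335.0], [18.0, 11.0]), (116.5, [316.0, 201.0], [8.0, 34.0])]
p130 [(588.0, [317.0, 96.0], [18.0, 40.0]), (172.0, [362.0, 334.0], [19.0, 12.0]), (159.5, [270.0, 335.0], [18.0, 11.0])]
cupdown [(10968.0, [590.0, 66.0], [132.0, 97.0]), (285.5, [433.0, 334.0], [19.0, 22.0]), (260.0, [200.0, 335.0
[... 1074 characters left out ...]
0, 19.0]), (116.5, [459.0, 230.0], [20.0, 7.0]), (83.5, [130.0, 144.0], [18.0, 6.0]), (45.0, [166.0, 237.0], [6.0, 18.0]), (29.5, [128.0, 168.0], [9.0, 6.0]), (14.0, [112.0, 143.0], [4.0, 9.0])]
pour1s [(3625.5, [192.0, 313.0], [71.0, 63.0]), (225.5, [489.0, 339.0], [10.0, 30.0]), (127.0, [475.0, 253.0], [8.0, 19.0]), (118.0, [459.0, 230.0], [20.0, 7.0]), (23.5, [340.0, 140.0], [3.0, 12.0])]
hang [(3876.5, [193.0, 315.0], [75.0, 63.0]), (695.0, [490.0, 348.0], [34.0, 27.0]), (128.0, [475.0, 253.0], [8.0, 19.0]), (117.5, [459.0, 230.0], [20.0, 7.0]), (23.0, [321.0, 160.0], [5.0, 8.0]), (21.0, [340.0, 156.0], [3.0, 13.0]), (15.0, [338.0, 164.0], [2.0, 9.0]), (12.5, [357.0, 159.0], [7.0, 3.0])]
```

```bash
cat >> h.py <<'E'
def scan(n="wrist",amin=15):
    c=shot(n); i=c["img"].astype(int); m=(i[...,2]>1.3*i[...,0]+3)
    if n=="wrist": m[300:]=0
    print(n,[(a,np.round(r[0]).tolist(),np.round(r[1]).tolist(),np.round(plane(c,r[0],.01)[:2],3).tolist()) for a,r in blobs(m,amin)], "view corners",[np.round(plane(c,u,.01)[:2],2).tolist() for u in((0,0),(639,0),(0,300),(639,300))] if n=="wrist" else "")
E
python3 -c "
from h import *
scan()"; python3 -m crank '0 0 -0.2 0 0;0 0 -0.2 -0.09 0;0 0 -0.2 -0.09 0;0 0 0 -0.09 0;0 0 0 -0.09 0;0 0 0 -0.09 0;0 0 0 -0.09 0;0 0 0 -0.09 0;0 0 0 -0.09 0;0 0 0 -0.09 0' | grep pos; python3 -c "
from h import *
scan();s=read_state();print(s['joint_positions'])"
```

```text
wrist [] view corners [[0.23, -0.83], [0.03, -0.27], [0.54, -0.79], [0.29, -0.1]]
ee_pos: [0.5114, -0.2915, 0.2913]
wrist [(1411.5, [166.0, 288.0], [23.0, 88.0], [0.661, -0.283]), (126.0, [634.0, 202.0], [10.0, 39.0], [0.113, -0.096])] view corners [[0.64, -0.6], [0.03, -0.32], [0.81, -0.36], [0.15, 0.03]]
[ 1.21153173  0.76059354 -1.46908598  1.28368625  0.78736225  1.89106521
  2.60254337]
```

```bash
python3 -m crank '0 0 0 0.09 0;0 0 0 0.09 0;0 0 0 0.09 0;0 0 0 0.09 0;0 0 0 0.09 0;0 0 0 0.09 0;0 0 0 0.09 0;0 0 0 0.09 0;0 0 0 0 0'; python3 -c "
from h import *
scan();s=read_state();print(s['joint_positions']);scan('top');scan('scene')"
```

```text
time: 70.65
ee_pos: [0.5106, -0.293, 0.2921]
eef_rot: [0.018, 0.996, -0.02, -0.087]
ft_force: [-0.4, 0.3, 0.2]
width: 0.0434
grip_force: 0.0
wrist [] view corners [[0.25, -0.64], [0.28, 0.03], [0.58, -0.69], [0.6, 0.05]]
[ 1.17080988  0.62859594 -1.26120817  1.27807302  0.63649525  1.80779829
  1.56382358]
top [(3761.0, [453.0, 180.0], [62.0, 76.0], [0.698, -0.257]), (617.0, [168.0, 132.0], [27.0, 29.0], [0.798, 0.29]), (419.5, [598.0, 189.0], [87.0, 30.0], [0.678, -0.534]), (341.5, [278.0, 256.0], [24.0, 24.0], [0.551, 0.075]), (297.5, [631.0, 82.0], [56.0, 16.0], [0.899, -0.624]), (155.5, [562.0, 242.0], [78.0, 17.0], [0.575, -0.455]), (115.5, [603.0, 110.0], [6.0, 37.0], [0.839, -0.562]), (90.5, [563.0, 210.0], [21.0, 7.0], [0.636, -0.462]), (57.5, [632.0, 45.0], [18.0, 14.0], [0.981, -0.636]), (46.5, [251.0, 260.0], [9.0, 8.0], [0.546, 0.124]), (42.0, [522.0, 244.0], [13.0, 6.0], [0.573, -0.38]), (18.5, [636.0, 31.0], [11.0, 8.0], [1.012, -0.648]), (15.0, [548.0, 200.0], [3.0, 7.0], [0.657, -0.435])] view corners 
scene [(4542.5, [613.0, 128.0], [162.0, 52.0], [0.086, 0.896]), (3880.5, [194.0, 314.0], [75.0, 63.0], [0.655, -0.255]), (1049.0, [310.0, 56.0], [40.0, 36.0], [-0.518, 0.061]), (695.0, [490.0, 348.0], [28.0, 32.0], [0.784, 0.294]), (303.5, [118.0, 62.0], [17.0, 60.0], [-0.561, -0.65]), (201.0, [126.0, 125.0], [16.0, 53.0], [-0.095, -0.531]), (120.0, [127.0, 25.0], [23.0, 14.0], [-0.93, -0.684]), (116.5, [162.0, 102.0], [24.0, 7.0], [-0.231, -0.44]), (81.5, [305.0, 121.0], [8.0, 45.0], [-0.054, 0.01]), (21.0, [143.0, 103.0], [6.0, 4.0], [-0.228, -0.501])] view corners
```

```bash
python3 -m crank '0 0.2 0 0 0;0 0.2 0 0 0;0 0.2 0 0 0;0 0.2 0 0 0;0 0.2 0 0 0;0 0.2 0 0 0;0 0.2 0 0 0;0 0.2 0 0 0;0 0.2 0 0 0;0 0.2 0 0 0'|grep -A1 pos; python3 -c "
from h import *
scan();s=read_state();print(np.round(s['joint_positions'],2));scan('top')"; python3 -m crank '0 0.2 0 0 0;0 0.2 0 0 0;0 0.2 0 0 0;0 0.2 0 0 0;0 0.2 0 0 0;0 0 0 0 0'|grep -A1 pos; python3 -c "
from h import *
scan();s=read_state();print(np.round(s['joint_positions'],2));scan('top')"
```

```text
ee_pos: [0.5228, 0.1076, 0.275]
eef_rot: [0.016, 0.996, -0.019, -0.088]
wrist [(1050.0, [299.0, 260.0], [42.0, 42.0], [0.551, 0.076]), (483.0, [341.0, 251.0], [36.0, 16.0], [0.542, 0.123])] view corners [[0.27, -0.23], [0.3, 0.42], [0.59, -0.27], [0.6, 0.44]]
[ 0.62  0.56 -1.31  1.42  0.46  1.72  0.89]
top [(3767.5, [453.0, 180.0], [62.0, 76.0], [0.698, -0.257]), (1275.0, [483.0, 448.0], [28.0, 93.0], [0.213, -0.283])] view corners 
ee_pos: [0.5262, 0.3117, 0.2663]
eef_rot: [0.011, 0.996, -0.018, -0.089]
wrist [(1124.5, [110.0, 256.0], [45.0, 44.0], [0.546, 0.075])] view corners [[0.28, -0.02], [0.3, 0.62], [0.59, -0.06], [0.6, 0.64]]
[ 0.14  0.7  -1.21  1.22  0.52  1.75  0.6 ]
top [(3764.0, [452.0, 180.0], [62.0, 76.0], [0.698, -0.257]), (1390.0, [231.0, 329.0], [19.0, 132.0], [0.419, 0.158]), (615.0, [168.0, 132.0], [27.0, 29.0], [0.798, 0.29]), (347.0, [277.0, 257.0], [24.0, 25.0], [0.551, 0.076]), (72.5, [251.0, 259.0], [10.0, 16.0], [0.547, 0.124])] view corners
```

```bash
python3 -m crank '-0.06 -0.19 0 0 0;-0.06 -0.19 0 0 0;-0.06 -0.19 0 0 0;-0.06 -0.19 0 0 0;-0.06 -0.19 0 0 0;-0.06 -0.19 0 0 0;0 0 0.1 0 0;0 0 0.1 0 0;0 0 0 0 0'|grep -A1 pos; python3 - <<'E'
from h import *
c=shot("wrist","tub1"); i=c["img"].astype(int)
for q in ((.486,.027,.085),(.59,.022,.085),(.598,.133,.085),(.486,.138,.085)): print(np.round(proj(c,q)))
m=(i[...,2]>1.3*i[...,0]+3); m[320:]=0; print([(a,np.round(r[0]).tolist(),np.round(r[1]).tolist()) for a,r in blobs(m,15)])
k=[r for a,r in blobs(m,15) if 200<r[0][0]<420]; x0=int(min(r[0][0] for r in k)-50);y0=int(min(r[0][1] for r in k)-45)
for v in range(y0,y0+100,3):
    print(v,"".join(("R" if i[v,u,2]>120 else "o") if m[v,u] else "#" if i[v,u].max()<60 else "+" if i[v,u].max()<125 else "." for u in range(x0,x0+150,2)))
E
```

```text
ee_pos: [0.5852, 0.0709, 0.2223]
eef_rot: [0.018, 0.996, -0.02, -0.089]
[262. 125.]
[262. 261.]
[405. 268.]
[411. 119.]
[(1623.5, [36.0, 304.0], [30.0, 71.0]), (1436.5, [331.0, 204.0], [49.0, 49.0]), (714.5, [382.0, 194.0], [21.0, 43.0])]
148 ++++.....................................................++++++............
151 ++++.....................................................++++++............
154 ++++.....................................................++++++............
157 ++++....................................................+++++++............
160 ++++....................................................+++++++............
163 ++++.........................+..........................+++++++............
166 ++++...................................................++++++++............
169 ++++....................+........................++++..++++++++............
172 ++++....................oo.....................++oooo++++++++++............
175 ++++..................oooooo++................+oooooooo++++++++............
178 ++++.................ooooooRo+...............+ooooooooo++
[... 1158 characters left out ...]
.++++++++++oooooooo++++++++++++.+...+.++++++++..............
226 ++................++++++++oooo++++++++++++++++....++.++++++++..............
229 ++.................+++++++++++++++++++++++++++++..++.++++++++..............
232 ++.................++++++++++++++++++++++++++.+...++.++++++++..............
235 ++.................+++++++++++++++++++++++++++...+++.+++++++...............
238 ++.................++++++++++++++++++++++++++++.+.++.+++++++...............
241 ++.................++++++++++++++++++++++++++.+.+.++.+++++++...............
244 +++++++++++++++++++++++++++++++++++++++++++++++.++++.+++++++...............
247 ++++++++++++++++++++++++++++++++++++++++++++++++++++++++++++...............
```

```bash
python3 - <<'E'
from h import *
np.set_printoptions(precision=4,suppress=True)
c=shot("wrist"); M=np.array(c["mount"])
T=np.eye(4);T[:3,:3]=R.from_quat([-.172,.985,0,0]).as_matrix();T[:3,3]=(.539,.0729,.278);W=T@M
e=dict(o=W[:3,3],A=W[:3,:3],K=c["K"])
t=shot("top"); print("cam",c["o"])
def S(n,a,b): print(n,tri([(e,a),(c,b)]))
S("b low end",(320,223),(346,227)); S("nut1",(364,200),(382,183)); S("nut2",(357,216),(382,204))
S("a left end",(290,197),(305,211))
# top-view centres: nuts (251,258),(252,269)
print(tri([(t,(251,257)),(c,(382,181))]),tri([(t,(252,269)),(c,(381,205))]))
print("b centre-ish top", [np.round(plane(t,(u,v),.02),3) for u,v in((272,247),(279,272),(292,254))])
E
```

```text
cam [0.5331 0.0802 0.3973]
b low end (array([ 0.5754,  0.091 , -0.0055]), np.float64(0.0008726836013443446))
nut1 (array([0.5329, 0.1268, 0.0003]), np.float64(0.0004977607497007135))
nut2 (array([ 0.5534,  0.127 , -0.004 ]), np.float64(0.0005258648301339836))
a left end (array([ 0.5588,  0.0499, -0.0084]), np.float64(0.001554623805980235))
(array([0.5318, 0.1119, 0.1115]), np.float64(0.002149595331137627)) (array([ 0.5653,  0.1537, -0.2249]), np.float64(0.001748113851241951))
b centre-ish top [array([0.567, 0.085, 0.02 ]), array([0.52 , 0.071, 0.02 ]), array([0.554, 0.048, 0.02 ])]
```

```bash
python3 - <<'E'
from h import *
for n in ("scene","top"):
    a=cv2.imread(f"pics/{n}0.png").astype(int); c=shot(n,n+"z"); b=c["img"].astype(int)
    ra=cv2.GaussianBlur((a[...,2]/(a[...,0]+8.)).astype(np.float32),(3,3),0); rb=cv2.GaussianBlur((b[...,2]/(b[...,0]+8.)).astype(np.float32),(3,3),0)
    print(n,[(x,np.round(r[0]).tolist(),np.round(r[1]).tolist(),np.round(plane(c,r[0],.01)[:2],2).tolist()) for x,r in blobs(rb-ra>.12,6)][:25])
i=cv2.imread("pics/sceneclr.png").astype(int)
def asc(i,u0,u1,v0,v1):
    for v in range(v0,v1): print(v,"".join("R" if i[v,u,2]>1.3*i[v,u,0]+3 else "r" if i[v,u,2]>1.12*i[v,u,0]+2 else "#" if i[v,u].max()<60 else "+" if i[v,u].max()<115 else "-" if i[v,u].max()<135 else "." for u in range(u0,u1)))
asc(i,325,395,212,258)
E
```

```text
scene [(2000.0, [36.0, 51.0], [76.0, 51.0], [-0.7, -0.99]), (1849.0, [368.0, 22.0], [45.0, 61.0], [-0.82, 0.32]), (1730.5, [373.0, 106.0], [35.0, 58.0], [-0.12, 0.23]), (218.0, [356.0, 167.0], [14.0, 55.0], [0.2, 0.13]), (77.5, [388.0, 148.0], [5.0, 16.0], [0.11, 0.23]), (67.0, [41.0, 79.0], [5.0, 24.0], [-0.45, -0.89]), (40.0, [358.0, 230.0], [18.0, 4.0], [0.44, 0.1]), (29.5, [352.0, 251.0], [5.0, 8.0], [0.51, 0.08]), (21.0, [12.0, 91.0], [7.0, 6.0], [-0.36, -0.96]), (18.0, [382.0, 174.0], [9.0, 3.0], [0.24, 0.2]), (14.0, [398.0, 2.0], [5.0, 11.0], [-1.04, 0.5]), (13.0, [375.0, 250.0], [3.0, 6.0], [0.51, 0.13])]
top [(47585.5, [319.0, 202.0], [425.0, 159.0], [0.66, -0.0]), (21004.0, [509.0, 449.0], [201.0, 178.0], [0.21, -0.33]), (482.5, [169.0, 133.0], [25.0, 27.0], [0.8, 0.29]), (424.0, [277.0, 256.0], [26.0, 25.0], [0.55, 0.08]), (146.0, [251.0, 262.0], [20.0, 10.0], [0.54, 0.12]), (21.5, [433.0, 203.0], [13.0, 5.0], [0.65, -0.22]), (13.0, [235.0, 198.0], [2.0, 10.0], [0.66, 0.16])]
212 ......-+#####+-............--...-.....................................
213 ......-+#####+-....
[... 2651 characters left out ...]
---++rr++++++++---++-----
249 ----+++--++++++++-------rrrRRRRr--------------++rRRRRr++++++---++-----
250 -----++--++++++++------rRRRRRRRr-------------++rRRRRRRr+++++---++-----
251 -----++--+++++++++-----rRRRRRRRr-------------++rrrRrrrr+++++---++-----
252 -----++--++###++++-----rRRRRrrrr-------------------------------+++--..
253 -----++--++####+++------rrrr-----------------------------------+++--..
254 -----++--+######++---------------------------------------------+++----
255 -----+++++######+++-----------------------------+-----++++-+++++++--..
256 -----+++++#######++++++++++++++++++++++++++++++++-+++++++++++++++++-..
257 -----+++++#######++++++++++++++++++++++-++++++++-+++++++++++++++++--..
```

```bash
python3 - <<'E'
from h import *
s=read_state();print(s["time"],s["ft_force"],s["ee_pos"])
print(workorder.close_job())
E
```

```text
73.75 [ 0.30668771 -0.34363793  0.68025195] [0.58641215 0.07405617 0.22550981]
the job is handed in; nothing more can be done
None
```

I handed the job in at 73.8 s, but probably not complete: only two of the three nutmegs are visible in the tub, and I could not find the third in the cup or anywhere on the shelf. The lid was levered off and laid flat, the cup is upright and empty, both barks are in the open tub, the lifter is on the shelf and the baskets were not disturbed. While I was searching, joint 7 also read 2.6025 against its 2.6 limit.

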